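# Tuck the cover strip under the lapped casing sheet and hold it down for riveting

### The arm

A 6-joint arm with a two-finger parallel gripper is mounted at the origin on the work surface. World frame = base frame: x ahead of the robot, y to its left, z up, the work surface at z = 0. Lengths are in m, angles in rad, forces in N, time in s.
With the tool pointing down it reaches from about 0.325 to 0.925 m from the base axis. Payload 3.1 kg.
Tool frame: the origin (TCP) lies at the very end of the fingers, on their centre line; the grasp point (between the pads) lies 19 mm behind it (arm.tcp_to_grasp is the distance from the TCP to the grasp point, in m); z points along the fingers, y is the direction in which the jaws open and shut (so a half turn about z gives the same grasp; the last joint's range is limited). The gripper opens to 85 mm and grips with 20 to 120 N. Pads are 22 mm wide; open, the fingers measure 114 mm over their backs; the gripper's body (76 mm by 85 mm) begins 54 mm behind the grasp point. The pads swing forward as they close: fully open they stand 13 mm farther back than shut.
Start: joints at [1.068, 0.217, 1.613, -0, 1.311, -0.112], TCP at [0.238, 0.578, 0.231] pointing down, gripper open.
Joint ranges: [-2.75, 2.75], [-0.78, 2.1], [0.31, 2.55], [-1.13, 4.27], [0.13, 2.63], [-2.58, 2.58]. Speed limits (rad/s): [2.79, 2.79, 3.14, 3.14, 3.14, 3.14].

### API

Orientations are given as a unit quaternion [x, y, z, w].
In Python, from station import arm, optics gives the robot as it stands.
- The arm moves only by the tool jog_arm, never from a script. Its argument "steps" is a list of rows, each an object with "grip": the finger opening in cm, from 0 to 8.54; "xyz": the shift along the tool's x, y, z in cm, a list of three; "twist": the turn about the tool's z in degrees. In form: [{"grip": grip, "xyz": [tx, ty, tz], "twist": twist}, ...]. A call has 1 to 20 rows; each row shifts and turns the pose as measured when the row begins, along the tool's axes as they then stand; what a row does not reach is not made up. A row lasts 1/8 s, in which the tool goes at most 62.5 mm and 10.7 degrees, less where a joint would pass 70% of its speed; a pose out of reach is approached as far as the arm can. A call is refused whole if a number of a shift passes 6.25 or a number of a turn 10.7, either way. A call with a gripper value outside its range is refused whole. The fingers move at their own pace and stop on an object; the grip force is fixed at half the most. Time passes only in rows, so rows that do not move let the fingers close. It gives the time, the measured TCP pose, the force and the opening at its end, in the units of the state.
- arm.read_state(): the state, without advancing time (a new reading comes with each control period).
- optics.snapshot(name): name is "scene" or "top" or "wrist"; returns (picture, depth): 384x512x3 uint8, red, green, blue; 384x512 float32, m along the optical axis (not along the pixel's ray), 0 where there is no reading.
- optics.camera_model(name): a dict with "intrinsics" (3x3 intrinsics, pixels), "cam_to_world" (4x4, takes a point from camera to world coordinates). Camera axes: x right, y up, looking along -z (the intrinsics and any distortion apply to the point x, -y, -z); pixel columns grow to the right and rows downward; lengths in m; the calibration is good to about 2 mm. A picture is of the moment at which its call begins: read the wrist's pose just before it. camera_model takes no time and is no camera call; for the wrist camera it gives the pose at the moment of the call.
- arm.finish_job(): hands the job in, once; it reports no verdict.
Trained networks look in the newest picture that a camera, given by its name, has taken for a name from the list of things; names that differ only in an ending like _2 or _b are one class to them, and where a whole thing is asked for, a point or a joint stands for the part that bears it (a point fixed in the world has none). Each returns a list of dicts, best first, with "confidence" (0 to 1); they miss things now and then, are a little off and sometimes report something else, mostly with a low value. They report only what shows in the picture. A call takes as long as a camera call.
- optics.spot_in(query, camera): "box" ([left, top, right, bottom] in pixels, round what is visible of it).
The state is a dict: "t": time; "joint_positions": joint angles; "dq": joint speeds; "effort": joint torques, N m; "position": TCP position; "tool_rot": TCP orientation; "wrist_force": force on the tool from outside, world axes, zero at the start; "torque": the same for the moment, N m; "opening": opening from 0.0 (shut) to 1.0 (fully open).
Only numpy, scipy, OpenCV 4.12 (cv2) and the standard library are available. Lean on these libraries where they do the work, as an engineer would, in place of code of your own. Each camera call takes 0.05 s, during which the arm holds its last target.

### The job

Clear the rivet gauge off the assembly board by hanging it by its eye over the tool post and letting go, then take the cover strip by its rib and slide its wide-flange edge about 30 mm in under the lapped sheet, centred and square, without lifting the sheet. Finish while still gripping the strip and pressing it flat on the board with about 12 N: do not let go. Leave the hammer, the tin and the casing ring alone.

Things in the scene. Friction and masses are not known exactly. Their poses are not given: they have to be found in the camera images.
- gauge_grip (a point): Rivet gauge: loose flat dark steel bar 22 mm wide, 6 thick, round eye at its +x end, upright wooden grip block in the middle. Point: middle of the gauge, 19 mm above its underside. Grip block 50 mm long (x), 12 thick (y), 6 to 38 mm above the underside. x along the bar to the eye, z up. Bar reaches 80 mm behind the point, the eye's rim 82.5 mm ahead.
- gauge_eye (a point): Centre of the gauge's eye, level with its underside: 60 mm ahead (+x) of the grip's middle and 19 mm below point gauge_grip. The hole is 24 mm across, right through; the rim is 45 mm across outside.
- post_foot (a point): Tool post, fixed: upright steel pin 12 mm thick, 58 mm high, tapered tip, on a round steel foot 150 mm across, 30 mm high. Point: on the pin's axis on the foot's top face, 30 mm above the bench. The gauge is hung when its eye is round the pin and it lies on the foot. The post and the strip may stand on either side of the board.
- strip_rib (a point): Cover strip: loose plain steel sheet 3 mm thick, 120 mm (x) by 130 (y), with a standing rib. Point: middle of the rib, 21.5 mm above the sheet's underside. The rib runs along y, 90 mm long, 12 thick (x), up to 40 mm above the underside; grip it across its thickness. The sheet reaches 75 mm ahead of the rib's middle (+x: wide flange, whose edge is tucked), 45 mm behind. z up.
- strip_edge (a point): Middle of the strip's edge that is tucked, on its underside: 75 mm ahead (+x) of the rib's middle and 21.5 mm below point strip_rib. Same axes as the strip.
- lip (a point): Point on the assembly board's top face (20 mm above the bench) straight below the middle of the lapped sheet's free edge. x points in under the sheet, y along its edge, z up. The sheet's underside is 6 mm above the board from 15 mm behind the edge onward; its front 15 mm are flared up: the mouth is about 12 mm high, the flare's top 16 mm above the board. Free inside to 100 mm deep.
- lap (a joint): Lift of the lapped sheet (170 mm wide along y, 3 mm thick), rad: 0 at rest; it hinges up about its far, clamped end 110 mm behind the free edge, so 0.01 rad lifts the edge 1.1 mm. Springy: about 4 N up at the free edge starts to lift it; it falls back.
- board: Fixed wooden assembly board, 300 (x) x 220 (y) x 20 mm, origin at the middle of its underside on the bench, same axes as point lip, which is 10 mm ahead (+x) of its middle. A clamp strap across its far (+x) end stands 22 mm above the board's top. The gauge starts on its open -x half, where the strip has to go.
- strip: The cover strip as a whole, about 0.3 kg; origin on the underside straight below the rib's middle. It starts flat on the bench.
- gauge: The rivet gauge as a whole, about 0.15 kg; origin on the underside below the grip's middle. It starts flat on the board.
- hammer: Bystander: a hammer lying on the bench beyond the work.
- rivet_tin: Bystander: open round metal tin, 76 mm across, 60 mm high.
- casing_ring: Bystander: standing sheet-metal casing ring, 120 mm across, 100 mm high.

How it is judged:
By the outcome, as a careful person would: the job done as asked, in the order asked, and still so for the second after the job is handed in, while the arm keeps its last pose, push and grip.
It also fails if it takes over 62 s, if anything falls off the work surface, if the arm or the gripper's body presses on something with over 40 N, if the wrist force passes 120 N, or if a joint passes its speed limit or range.

## Working session

There is one attempt and no reset: what is moved stays moved. The work goes in short steps, Python scripts to look and compute and a tool call to move; the robot and the scene stay as the last step left them, time stands still between calls to the robot, and variables do not carry over. Pictures are saved under pics/ and viewed, and the job is handed in when it is done.

Besides the shell and the picture viewer there is one more tool, called in YAML: its name, and indented under it one key for each argument. jog_arm: Moves the arm, as the interface text tells. Its arguments: {"type":"object","properties":{"steps":{"type":"array","items":{"type":"object","properties":{"grip":{"type":"number"},"xyz":{"type":"array","items":{"type":"number"}},"twist":{"type":"number"}}}}},"required":["steps"]}

```bash
ls; mkdir -p pics; cat > h.py <<'E'
import numpy as np, cv2
from station import arm, optics
def snap(n,fn):
    p,d=optics.snapshot(n); cv2.imwrite('pics/'+fn+'.png',p[:,:,::-1]); np.save('pics/'+fn+'.npy',d)
    m=optics.camera_model(n); np.savez('pics/'+fn+'_m.npz',K=m['intrinsics'],T=m['cam_to_world']); return p,d,m
def cloud(d,m):
    K=np.array(m['intrinsics']);T=np.array(m['cam_to_world'])
    v,u=np.mgrid[:d.shape[0],:d.shape[1]]
    P=np.stack([(u-K[0,2])/K[0,0]*d,-(v-K[1,2])/K[1,1]*d,-d],-1)
    W=P@T[:3,:3].T+T[:3,3]; W[d==0]=np.nan; return W
E
python3 - <<'E'
from h import *
s=arm.read_state(); print(s)
for n in ('scene','top'):
    p,d,m=snap(n,n+'0'); print(n,m, d.min(),d.max())
    for q in ['gauge_grip','gauge_eye','post_foot','strip','strip_rib','board','lip','lap','gauge','hammer','rivet_tin','casing_ring']:
        try: print(q,[(np.round(r['box']).tolist(),round(r['confidence'],2)) for r in optics.spot_in(q,n)[:2]])
        except Exception as e: print(q,e)
print(arm.read_state()['t'])
E
```

```text
pics
{'t': 0.0, 'joint_positions': array([ 1.06778825e+00,  2.17799761e-01,  1.61493027e+00, -2.77328020e-05,
        1.31129308e+00, -1.12175002e-01]), 'dq': array([-0.00068962,  0.00070725, -0.00064839, -0.00149421,  0.00126149,
       -0.00040447]), 'effort': array([ 1.71175870e-04, -3.96841156e+01, -3.03857017e+01, -2.25403039e-05,
        9.32794501e-03,  1.22480722e-05]), 'position': array([0.23767592, 0.5771616 , 0.229942  ]), 'tool_rot': array([ 1.94171513e-01,  9.80966843e-01, -1.16224869e-03, -3.55158568e-04]), 'wrist_force': array([ 0.20832661,  0.08401591, -0.92178905]), 'torque': array([-0.00019597,  0.01587568, -0.0120556 ]), 'opening': 1.0015046165910315}
scene {'intrinsics': array([[454.40099628,   0.        , 254.61368461],
       [  0.        , 454.40099628, 200.94779843],
       [  0.        ,   0.        ,   1.        ]]), 'cam_to_world': array([[-0.24201344, -0.78171152,  0.57476655,  1.23501236],
       [ 0.97021201, -0.18833222,  0.15237991,  0.14979673],
       [-0.01087007,  0.5945234 ,  0.80400483,  0.9388207 ],
       [ 0.        ,  0.        ,  0.        ,
[... 1207 characters left out ...]
30.0, 214.0, 286.0, 230.0], 0.97), ([326.0, 200.0, 380.0, 250.0], 0.71)]
gauge_eye [([329.0, 204.0, 380.0, 252.0], 0.75), ([227.0, 212.0, 287.0, 229.0], 0.57)]
post_foot [([109.0, 219.0, 164.0, 272.0], 0.7)]
strip [([330.0, 202.0, 379.0, 252.0], 0.73)]
strip_rib [([329.0, 200.0, 380.0, 252.0], 0.67)]
board [([219.0, 145.0, 302.0, 256.0], 0.96), ([235.0, 156.0, 292.0, 198.0], 0.22)]
lip [([220.0, 147.0, 304.0, 254.0], 0.82), ([331.0, 202.0, 385.0, 251.0], 0.74)]
lap [([234.0, 160.0, 292.0, 197.0], 0.6)]
gauge [([230.0, 216.0, 289.0, 233.0], 0.58)]
hammer [([335.0, 138.0, 427.0, 166.0], 0.7)]
rivet_tin [([315.0, 117.0, 340.0, 144.0], 0.73)]
casing_ring [([99.0, 126.0, 150.0, 172.0], 0.88)]
1.3
```

```bash
python3 - <<'E'
import cv2,numpy as np
t=cv2.imread('pics/top0.png'); cv2.imwrite('pics/t1.png',cv2.resize(t[100:290,90:440],(800,434),interpolation=cv2.INTER_CUBIC))
s=cv2.imread('pics/scene0.png'); cv2.imwrite('pics/s1.png',cv2.resize(s[120:320,30:450],(798,380),interpolation=cv2.INTER_CUBIC))
E
```

```text
(no output)
```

View pics/t1.png

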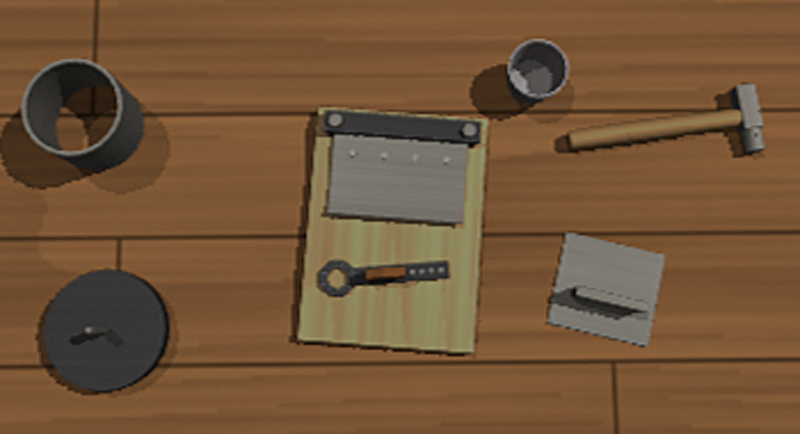

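View pics/s1.png

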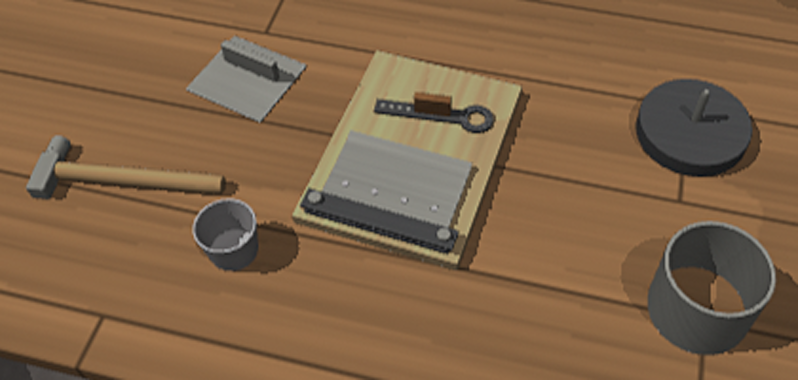

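```bash
cat > loc.py <<'E'
from h import *
import sys
def load(fn):
    p=cv2.imread('pics/'+fn+'.png'); d=np.load('pics/'+fn+'.npy'); m=np.load('pics/'+fn+'_m.npz')
    return p,d,cloud(d,dict(intrinsics=m['K'],cam_to_world=m['T']))
E
python3 - <<'E'
from loc import *
p,d,W=load('top0')
hsv=cv2.cvtColor(p,cv2.COLOR_BGR2HSV)
def reg(W,b): l,t,r,bb=b; return W[t:bb,l:r].reshape(-1,3)
for name,b in dict(board=(215,140,310,262),gauge=(226,210,292,236),post=(100,212,170,278),strip=(322,195,388,258),lap=(232,154,296,202)).items():
    Q=reg(W,b); z=Q[:,2]; print(name,len(Q),np.round(np.nanpercentile(z,[1,5,25,50,75,95,99]),4))
for name,b,lo,hi in [('board',(212,140,312,262),.012,.03),('grip',(226,210,292,236),.045,.08),('gaugebar',(226,205,292,236),.0235,.08),('foot',(100,212,170,278),.022,.04),('pin',(100,212,170,278),.05,.2),('strip',(322,195,388,258),.0015,.06),('rib',(322,195,388,258),.03,.06)]:
    Q=reg(W,b); Q=Q[(Q[:,2]>lo)&(Q[:,2]<hi)]
    if len(Q)<3: print(name,len(Q)); continue
    r=cv2.minAreaRect((Q[:,:2]*1000).astype(np.float32)); print(name,len(Q),np.round(r[0],1),np.round(r[1],1),round(r[2],2),'mean',np.round(Q.mean(0)*1000,1))
ps,ds,Ws=load('scene0')
for name,b in dict(board=(180,140,310,270),gauge=(222,160,292,194),post=(360,150,430,215),strip=(124,130,194,186),lap=(200,186,282,244)).items():
    Q=reg(Ws,b); z=Q[:,2]; print('S',name,len(Q),np.round(np.nanpercentile(z,[1,5,25,50,75,95,99]),4))
for name,b,lo,hi in [('board',(180,140,310,270),.012,.0222),('grip',(222,160,292,194),.045,.08),('gaugebar',(222,160,292,192),.0235,.08),('foot',(360,150,430,215),.022,.04),('pin',(360,150,430,215),.05,.2),('strip',(122,130,194,186),.0015,.06),('rib',(122,130,194,186),.03,.06)]:
    Q=reg(Ws,b); Q=Q[(Q[:,2]>lo)&(Q[:,2]<hi)]
    if len(Q)<3: print(name,len(Q)); continue
    r=cv2.minAreaRect((Q[:,:2]*1000).astype(np.float32)); print('S',name,len(Q),np.round(r[0],1),np.round(r[1],1),round(r[2],2),'mean',np.round(Q.mean(0)*1000,1))
E
```

```text
board 11590 [-0.0034 -0.0016  0.0019  0.02    0.0267  0.0361  0.0423]
gauge 1716 [0.0159 0.0175 0.0196 0.0213 0.0244 0.0315 0.0592]
post 4620 [-0.0038 -0.0022  0.0003  0.0065  0.0302  0.0328  0.0354]
strip 4158 [-0.0039 -0.0022  0.0001  0.0018  0.0036  0.0077  0.0414]
lap 3072 [0.0174 0.0193 0.027  0.0296 0.0318 0.0378 0.0409]
board 5998 [571.7 -46.2] [220.3 300.4] 85.08 mean [544.  -43.6  22.2]
grip 81 [511.7 -33.1] [12.  48.2] 4.36 mean [511.5 -33.   57.5]
gaugebar 519 [510.6 -36.4] [186.5  85.9] 89.49 mean [511.6 -32.1  31.3]
foot 2201 [446.4 312.5] [148.6 145.5] 89.85 mean [445.6 311.8  30.3]
pin 34 [445.8 311.6] [ 9.7 11.4] 74.67 mean [446.  310.6  73.8]
strip 2237 [ 492.8 -317.7] [196.1 180.6] 89.44 mean [ 492.3 -316.9    6.1]
rib 148 [ 477.7 -311.7] [87.8 12.2] 76.23 mean [ 477.4 -311.4   39.8]
S board 16900 [-0.0023 -0.0009  0.0014  0.0141  0.0244  0.0367  0.0441]
S gauge 2380 [0.0175 0.0187 0.0207 0.0221 0.0253 0.0478 0.0598]
S post 4550 [-0.0017 -0.0004  0.0022  0.0184  0.0316  0.0342  0.0606]
S strip 3920 [-0.0027 -0.0014  0.0006  0.0023  0.0043  0.0271  0.0418]
S lap 4756 [0.0013 0.0186 0.0225 0.0295 0.0322 0.0383 0.0403]
S board 3105 [570.4 -46.5] [221.2 303.7] 85.12 mean [549.2 -40.5  20.2]
S grip 133 [512.5 -33.8] [14.3 49.5] 4.21 mean [513.4 -33.3  55.6]
S gaugebar 781 [499.8 -39.5] [117.1 178.8] 16.46 mean [511.1 -31.8  32.5]
S foot 2146 [446.  313.3] [147.5 150.3] 72.17 mean [451.8 312.5  31.4]
S pin 58 [447.9 312.3] [11.3  8.5] 88.31 mean [448.4 312.1  72.8]
S strip 2468 [ 480.4 -331.7] [206.4 225. ] 13.33 mean [ 487.4 -319.     7. ]
S rib 171 [ 477.3 -313. ] [90.7 14.9] 76.13 mean [ 479.5 -310.5   38.6]
```

```bash
cat > plan.py <<'E'
from h import *
from scipy.spatial.transform import Rotation as Rn
def st():
    s=arm.read_state(); R=Rn.from_quat(s['tool_rot']).as_matrix(); 
    yaw=np.degrees(np.arctan2(R[1,1],R[0,1])); return s,R,yaw
def rep():
    s,R,yaw=st(); print('t %.2f pos'%s['t'],np.round(s['position']*1000,1),'yawY %.2f tilt'%yaw,np.round(R[:2,2],4),'F',np.round(s['wrist_force'],2),'M',np.round(s['torque'],3),'open %.1fmm'%(s['opening']*85.4),'q',np.round(s['joint_positions'],2))
def plan(target,yaw_t,n):
    s,R,yaw=st(); p=s['position']; dy=(yaw_t-yaw+90)%180-90
    step=(np.array(target)-p)/n; tw=-dy/n
    for i in range(n):
        Ri=Rn.from_rotvec([0,0,np.radians(dy*i/n)]).as_matrix()@R
        print(np.round(Ri.T@step*100,2).tolist(), round(tw,1))
E
python3 - <<'E'
from plan import *
rep(); plan([.512,-.033,.14],4.3,13)
E
```

```text
t 1.30 pos [238.1 577.9 231.3] yawY 67.61 tilt [-0. -0.] F [ 0.31 -0.1  -0.03] M [ 0.094 -0.008  0.023] open 85.4mm q [ 1.07  0.22  1.61 -0.    1.31 -0.11]
[-3.74, -3.54, 0.7] 4.9
[-4.03, -3.21, 0.7] 4.9
[-4.28, -2.86, 0.7] 4.9
[-4.51, -2.48, 0.7] 4.9
[-4.71, -2.09, 0.7] 4.9
[-4.87, -1.69, 0.7] 4.9
[-4.99, -1.27, 0.7] 4.9
[-5.08, -0.84, 0.7] 4.9
[-5.13, -0.4, 0.7] 4.9
[-5.15, 0.03, 0.7] 4.9
[-5.13, 0.47, 0.7] 4.9
[-5.07, 0.9, 0.7] 4.9
[-4.97, 1.33, 0.7] 4.9
```

jog_arm:
  steps:
    - {"grip": 4, "xyz": [-3.74, -3.54, 0.7], "twist": 4.9}
    - {"grip": 4, "xyz": [-4.03, -3.21, 0.7], "twist": 4.9}
    - {"grip": 4, "xyz": [-4.28, -2.86, 0.7], "twist": 4.9}
    - {"grip": 4, "xyz": [-4.51, -2.48, 0.7], "twist": 4.9}
    - {"grip": 4, "xyz": [-4.71, -2.09, 0.7], "twist": 4.9}
    - {"grip": 4, "xyz": [-4.87, -1.69, 0.7], "twist": 4.9}
    - {"grip": 4, "xyz": [-4.99, -1.27, 0.7], "twist": 4.9}
    - {"grip": 4, "xyz": [-5.08, -0.84, 0.7], "twist": 4.9}
    - {"grip": 4, "xyz": [-5.13, -0.4, 0.7], "twist": 4.9}
    - {"grip": 4, "xyz": [-5.15, 0.03, 0.7], "twist": 4.9}
    - {"grip": 4, "xyz": [-5.13, 0.47, 0.7], "twist": 4.9}

```text
t: 2.68
position: [0.4709, 0.0472, 0.1553]
tool_rot: [0.627, 0.779, 0.007, 0.003]
wrist_force: [0.5, 0.4, 0.6]
opening: 0.473
```

```bash
python3 - <<'E'
from plan import *
rep(); plan([.512,-.033,.14],4.3,3)
E
```

```text
t 2.67 pos [470.9  47.2 155.3] yawY 12.37 tilt [0.0126 0.0066] F [0.46 0.35 0.56] M [ 0.024 -0.04  -0.032] open 40.4mm q [-0.05 -0.04  2.04  0.01  1.13 -0.27]
[-2.9, 0.76, 0.51] 2.7
[-2.87, 0.89, 0.51] 2.7
[-2.82, 1.03, 0.51] 2.7
```

jog_arm:
  steps:
    - {"grip": 4, "xyz": [-2.9, 0.76, 0.5], "twist": 2.7}
    - {"grip": 4, "xyz": [-2.87, 0.89, 0.5], "twist": 2.7}
    - {"grip": 4, "xyz": [-2.82, 1.03, 0.5], "twist": 2.7}
    - {"grip": 4, "xyz": [0, 0, 0], "twist": 0}

```text
t: 3.18
position: [0.5143, -0.0398, 0.1405]
tool_rot: [0.684, 0.729, 0.007, 0.003]
wrist_force: [0.1, -0.2, 1.1]
opening: 0.469
```

```bash
python3 - <<'E'
from plan import *
rep()
p,d,m=snap('wrist','w1'); rep(); print(m)
E
```

```text
t 3.17 pos [514.3 -39.8 140.5] yawY 3.60 tilt [0.0147 0.006 ] F [ 0.15 -0.18  1.07] M [-0.012  0.004 -0.03 ] open 40.0mm q [-0.22  0.08  1.96  0.01  1.1  -0.29]
t 3.23 pos [513.8 -38.8 140.5] yawY 3.67 tilt [0.0142 0.0066] F [-0.25  0.34  0.25] M [ 0.042  0.004 -0.031] open 39.9mm q [-0.22  0.07  1.96  0.01  1.1  -0.29]
{'intrinsics': array([[339.55868948,   0.        , 261.31463781],
       [  0.        , 339.55868948, 198.51007402],
       [  0.        ,   0.        ,   1.        ]]), 'cam_to_world': array([[ 0.99788316, -0.056766  , -0.03173052,  0.50716101],
       [ 0.06350153,  0.95577895,  0.28714832,  0.03478988],
       [ 0.0140271 , -0.28855541,  0.95736044,  0.28316503],
       [ 0.        ,  0.        ,  0.        ,  1.        ]])}
```

View pics/w1.png

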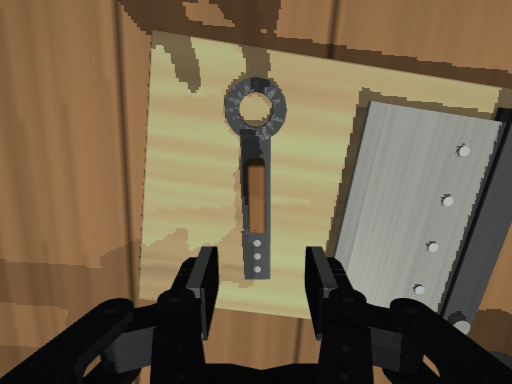

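```bash
cat > fit.py <<'E'
from loc import *
def rects(fn,items):
    p,d,W=load(fn); out={}
    for name,b,lo,hi in items:
        l,t,r,bb=b; Q=W[t:bb,l:r].reshape(-1,3); Q=Q[(Q[:,2]>lo)&(Q[:,2]<hi)]
        if len(Q)<5: print(name,len(Q)); continue
        r=cv2.minAreaRect((Q[:,:2]*1000).astype(np.float32)); print(name,len(Q),np.round(r[0],1),np.round(r[1],1),round(r[2],2),'mean',np.round(Q.mean(0)*1000,1),'med',np.round(np.median(Q,axis=0)*1000,1))
E
python3 - <<'E'
from fit import *
rects('w1',[('grip',(235,140,280,240),.045,.08),('eye',(215,65,297,140),.0232,.04),('bar',(235,140,280,285),.0232,.04),('lapL',(330,90,430,240),.0275,.045)])
p,d,W=load('w1')
for u,v in [(257,198),(257,108),(200,200),(300,200),(450,150),(60,200),(365,110),(340,250)]:
    print(u,v,np.round(np.nanmedian(W[v-2:v+3,u-2:u+3].reshape(-1,3),axis=0)*1000,1))
# eye via colour: dark mask
g=p.max(2); ys,xs=np.where(g[60:142,215:300]<95); print(len(xs))
# hole: light inside eye
for r in range(80,140,5): print(r,g[r,225:290:4].tolist())
E
```

```text
grip 1174 [511. -34.] [11.4 49.6] 3.61 mean [511.  -32.1  57.1] med [511.  -31.8  57.4]
eye 2150 [507.1  25.8] [45.  44.1] 3.84 mean [507.1  25.9  25.6] med [507.   26.2  25.6]
bar 2661 [512.6 -55.7] [ 22.  118.5] 4.02 mean [513.  -56.5  25.7] med [513.5 -64.   25.5]
lapL 9627 [620.2 -19.7] [108.2  76.6] 85.54 mean [612.8 -18.7  29.3] med [612.3 -19.3  28.7]
257 198 [511.6 -32.7  58. ]
257 108 [508.2  26.3  19.5]
200 200 [466.3 -48.6  19.4]
300 200 [547.5 -43.8  19.6]
450 150 [655.7   5.2  28.3]
60 200 [342.9 -61.8   0. ]
365 110 [588.4  30.   20.3]
340 250 [581.7 -80.1  32.9]
2015
80 [177, 177, 104, 103, 101, 72, 74, 42, 42, 40, 42, 75, 117, 176, 176, 177, 175]
85 [177, 105, 105, 72, 72, 104, 74, 41, 49, 40, 40, 50, 72, 96, 172, 173, 173]
90 [167, 105, 72, 74, 74, 85, 79, 107, 46, 44, 114, 72, 95, 74, 112, 170, 170]
95 [104, 73, 74, 75, 92, 76, 149, 177, 171, 147, 88, 107, 94, 72, 72, 174, 173]
100 [73, 74, 94, 116, 111, 178, 177, 178, 177, 177, 154, 146, 106, 99, 73, 135, 177]
105 [73, 73, 73, 91, 177, 177, 178, 178, 178, 178, 178, 160, 77, 73, 72, 83, 179]
110 [100, 87, 73, 72, 178, 178, 178, 178, 178, 178, 178, 148, 62, 73, 72, 72, 179]
115 [71, 73, 75, 73, 177, 177, 178, 177, 177, 177, 176, 75, 106, 73, 72, 92, 177]
120 [157, 73, 73, 70, 69, 103, 104, 104, 104, 168, 103, 42, 86, 108, 114, 178, 178]
125 [178, 110, 73, 72, 93, 72, 74, 108, 107, 101, 72, 111, 82, 73, 84, 177, 178]
130 [179, 171, 73, 72, 41, 39, 40, 42, 72, 78, 115, 74, 74, 74, 179, 179, 178]
135 [180, 179, 179, 168, 43, 48, 50, 44, 103, 104, 118, 113, 137, 180, 180, 179, 179]
```

```bash
python3 - <<'E'
from plan import *
plan([.5113,-.0337,.031],3.7,5)
E
```

```text
[0.09, -0.08, 2.19] -0.0
[0.09, -0.08, 2.19] -0.0
[0.09, -0.08, 2.19] -0.0
[0.09, -0.08, 2.19] -0.0
[0.09, -0.08, 2.19] -0.0
```

jog_arm:
  steps:
    - {"grip": 4, "xyz": [0.1, -0.08, 2.2], "twist": 0}
    - {"grip": 4, "xyz": [0.1, -0.08, 2.2], "twist": 0}
    - {"grip": 4, "xyz": [0.1, -0.08, 2.2], "twist": 0}
    - {"grip": 4, "xyz": [0.1, -0.08, 2.0], "twist": 0}
    - {"grip": 4, "xyz": [0, 0, 0], "twist": 0}

```text
t: 3.85
position: [0.5104, -0.029, 0.0543]
tool_rot: [0.682, 0.732, 0.008, 0.003]
wrist_force: [-0.7, -0.3, -0.4]
opening: 0.465
```

```bash
python3 - <<'E'
from plan import *
rep(); plan([.5113,-.0337,.031],3.7,2)
E
```

```text
t 3.85 pos [510.4 -29.   54.3] yawY 4.06 tilt [0.0155 0.0086] F [-0.68 -0.26 -0.38] M [ 0.005 -0.011  0.002] open 39.7mm q [-0.2   0.2   2.01  0.01  0.92 -0.28]
[-0.24, 0.01, 1.16] 0.2
[-0.24, 0.01, 1.16] 0.2
```

jog_arm:
  steps:
    - {"grip": 4, "xyz": [-0.24, 0, 1.1], "twist": 0.2}
    - {"grip": 4, "xyz": [-0.2, 0, 1.1], "twist": 0.1}
    - {"grip": 4, "xyz": [0, 0, 0], "twist": 0}

```text
t: 4.22
position: [0.5125, -0.0328, 0.0331]
tool_rot: [0.683, 0.73, 0.009, 0.004]
wrist_force: [-0.7, 0.0, -0.1]
opening: 0.47
```

```bash
python3 - <<'E'
from plan import *
rep(); plan([.5113,-.0337,.031],3.7,1)
E
```

```text
t 4.22 pos [512.5 -32.8  33.1] yawY 3.84 tilt [0.0191 0.0081] F [-0.68  0.05 -0.11] M [-0.033  0.039  0.008] open 40.1mm q [-0.21  0.24  2.01  0.02  0.87 -0.28]
[-0.08, -0.13, 0.21] 0.1
```

jog_arm:
  steps:
    - {"grip": 4, "xyz": [-0.08, -0.13, 0.2], "twist": 0.1}
    - {"grip": 0, "xyz": [0, 0, 0], "twist": 0}
    - {"grip": 0, "xyz": [0, 0, 0], "twist": 0}
    - {"grip": 0, "xyz": [0, 0, 0], "twist": 0}
    - {"grip": 0, "xyz": [0, 0, 0], "twist": 0}
    - {"grip": 0, "xyz": [0, 0, 0], "twist": 0}

```text
t: 4.97
position: [0.5122, -0.0342, 0.0322]
tool_rot: [0.684, 0.73, 0.01, 0.005]
wrist_force: [1.0, 0.2, -0.6]
opening: 0.125
```

```bash
python3 - <<'E'
from plan import *
rep(); 
E
```

```text
t 4.97 pos [512.2 -34.2  32.2] yawY 3.70 tilt [0.021  0.0077] F [ 1.01  0.17 -0.55] M [-0.001 -0.04  -0.008] open 10.7mm q [-0.21  0.24  2.01  0.02  0.87 -0.29]
```

jog_arm:
  steps:
    - {"grip": 0, "xyz": [0, 0, -2.5], "twist": 0}
    - {"grip": 0, "xyz": [0, 0, -3], "twist": 0}
    - {"grip": 0, "xyz": [0, 0, -3], "twist": 0}
    - {"grip": 0, "xyz": [0, 0, -3], "twist": 0}
    - {"grip": 0, "xyz": [0, 0, 0], "twist": 0}

```text
t: 5.6
position: [0.508, -0.0347, 0.1481]
tool_rot: [0.684, 0.73, 0.009, 0.003]
wrist_force: [1.0, -0.0, -0.8]
opening: 0.134
```

```bash
python3 - <<'E'
from plan import *
rep(); plan([.455,.235,.150],3.7,7)
snap('wrist','w2')
E
```

```text
t 5.60 pos [508.  -34.7 148.1] yawY 3.71 tilt [0.0167 0.0086] F [ 1.02 -0.03 -0.83] M [0.033 0.014 0.009] open 11.4mm q [-0.21  0.05  1.97  0.01  1.11 -0.28]
[3.89, -0.51, -0.01] 0.0
[3.89, -0.51, -0.01] 0.0
[3.89, -0.51, -0.01] 0.0
[3.89, -0.51, -0.01] 0.0
[3.89, -0.51, -0.01] 0.0
[3.89, -0.51, -0.01] 0.0
[3.89, -0.51, -0.01] 0.0
```

View pics/w2.png

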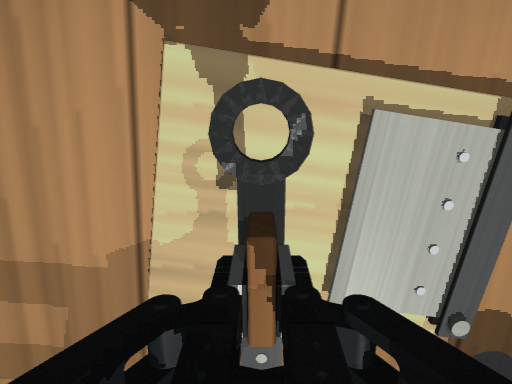

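jog_arm:
  steps:
    - {"grip": 0, "xyz": [3, -0.4, 0], "twist": 0}
    - {"grip": 0, "xyz": [4, -0.53, 0], "twist": 0}
    - {"grip": 0, "xyz": [4, -0.53, 0], "twist": 0}
    - {"grip": 0, "xyz": [4, -0.53, 0], "twist": 0}
    - {"grip": 0, "xyz": [4, -0.53, 0], "twist": 0}
    - {"grip": 0, "xyz": [4, -0.53, 0], "twist": 0}
    - {"grip": 0, "xyz": [3, -0.4, 0], "twist": 0}
    - {"grip": 0, "xyz": [1, -0.1, 0], "twist": 0}
    - {"grip": 0, "xyz": [0, 0, 0], "twist": 0}

```text
t: 6.78
position: [0.4398, 0.2376, 0.1286]
tool_rot: [0.685, 0.729, -0.005, -0.008]
wrist_force: [-0.2, -1.2, -1.0]
opening: 0.128
```

```bash
python3 - <<'E'
from plan import *
rep(); snap('wrist','w3'); snap('scene','s3'); rep(); plan([.4517,.252,.15],3.7,1)
from fit import *
p,d,W=load('w3'); print(np.isfinite(W).mean())
E
```

```text
t 6.78 pos [439.8 237.6 128.6] yawY 3.57 tilt [-0.0176  0.0034] F [-0.23 -1.18 -0.98] M [-0.063  0.005  0.011] open 10.9mm q [0.35 0.08 1.98 0.01 1.1  0.28]
t 6.88 pos [440.1 236.8 128.9] yawY 3.48 tilt [-0.0172  0.0035] F [ 0.75 -0.21 -0.67] M [-0.025  0.021  0.032] open 10.8mm q [0.35 0.08 1.98 0.01 1.1  0.28]
[1.45, 1.21, -2.12] -0.2
0.9959462483723959
```

View pics/w3.png

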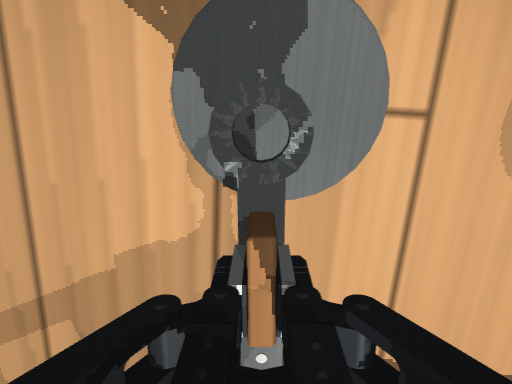

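View pics/s3.png

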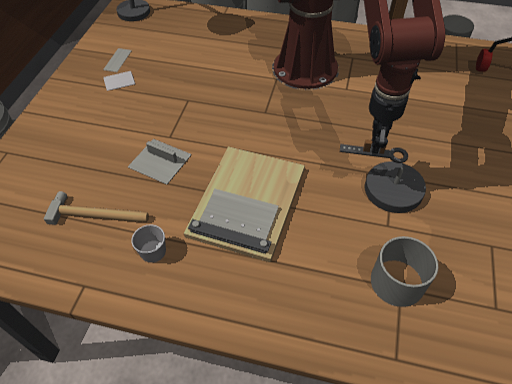

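```bash
python3 - <<'E'
from fit import *
rects('w3',[('eye',(205,75,318,185),.09,.125),('foot',(165,0,395,205),.024,.036),('pin',(200,70,325,190),.05,.0895)])
p,d,W=load('w3')
# foot circle fit: edge points of foot region
Q=W[0:205,165:395].reshape(-1,3); Q=Q[(Q[:,2]>.024)&(Q[:,2]<.036)]
h=cv2.convexHull((Q[:,:2]*1000).astype(np.float32))
print(cv2.minEnclosingCircle(h))
E=W[75:185,205:318].reshape(-1,3); E=E[(E[:,2]>.09)&(E[:,2]<.125)]
print('eye top z',np.median(E[:,2]), cv2.minEnclosingCircle((E[E[:,1]>E[:,1].max()-.03][:,:2]*1000).astype(np.float32)))
E
```

```text
eye 6337 [435.8 295.3] [45.6 45.7] 2.28 mean [435.9 295.7 122. ] med [435.9 296.1 122.1]
foot 29235 [446.1 304. ] [149.4 131.9] 2.82 mean [448.7 319.   29.5] med [451.8 324.3  29.6]
pin 0
((445.5989074707031, 311.71783447265625), 74.93063354492188)
eye top z 0.12207830016709176 ((435.849365234375, 295.5316467285156), 22.880910873413086)
```

```bash
python3 - <<'E'
from plan import *
plan([.4502,.2532,.1286],3.5,3)
E
```

```text
[0.52, 0.37, 0.01] -0.0
[0.52, 0.37, 0.01] -0.0
[0.52, 0.37, 0.01] -0.0
```

jog_arm:
  steps:
    - {"grip": 0, "xyz": [0.7, 0.45, 0], "twist": 0}
    - {"grip": 0, "xyz": [0.6, 0.45, 0], "twist": 0}
    - {"grip": 0, "xyz": [0.5, 0.3, 0], "twist": 0}
    - {"grip": 0, "xyz": [0, 0, 0], "twist": 0}

```text
t: 7.38
position: [0.4535, 0.2548, 0.1291]
tool_rot: [0.687, 0.727, -0.004, -0.007]
wrist_force: [0.2, 0.5, -0.2]
opening: 0.126
```

```bash
python3 - <<'E'
from plan import *
rep(); snap('wrist','w4')
from fit import *
rects('w4',[('eye',(205,75,318,185),.09,.14)])
p,d,W=load('w4')
Q=W[0:205,165:395].reshape(-1,3); Q=Q[(Q[:,2]>.024)&(Q[:,2]<.036)]
print(cv2.minEnclosingCircle(cv2.convexHull((Q[:,:2]*1000).astype(np.float32))))
Q=W[70:190,200:325].reshape(-1,3); Q=Q[(Q[:,2]>.05)&(Q[:,2]<.0895)]; print(len(Q),Q.mean(0))
plan([.4502,.2532,.105],3.5,1)
E
```

```text
t 7.38 pos [453.5 254.8 129.1] yawY 3.26 tilt [-0.0158  0.0036] F [ 0.22  0.49 -0.25] M [-0.009 -0.022 -0.038] open 10.7mm q [0.37 0.12 1.93 0.01 1.1  0.31]
eye 6345 [449.7 313. ] [45.6 46. ] 3.38 mean [449.8 313.3 122.6] med [449.8 313.6 122.7]
((445.8323669433594, 312.1258850097656), 74.66824340820312)
408 [0.44610337 0.3125264  0.08188269]
[-0.14, -0.28, 2.41] -0.2
```

View pics/w4.png

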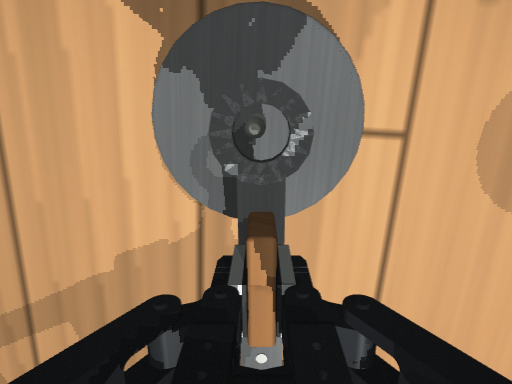

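```bash
python3 - <<'E'
from plan import *
plan([.4499,.2541,.105],3.4,2)
E
```

```text
[-0.02, -0.15, 1.21] -0.1
[-0.02, -0.15, 1.21] -0.1
```

jog_arm:
  steps:
    - {"grip": 0, "xyz": [0, -0.25, 0.6], "twist": 0}
    - {"grip": 0, "xyz": [0, -0.15, 1], "twist": 0}
    - {"grip": 0, "xyz": [0, 0, 0.7], "twist": 0}
    - {"grip": 0, "xyz": [0, 0, 0], "twist": 0}

```text
t: 7.92
position: [0.4475, 0.2539, 0.1038]
tool_rot: [0.687, 0.727, -0.005, -0.007]
wrist_force: [-0.9, 0.2, -1.9]
opening: 0.129
```

```bash
python3 - <<'E'
from plan import *
rep(); snap('wrist','w5')
from fit import *
rects('w5',[('eye',(205,75,318,185),.09,.14)])
p,d,W=load('w5')
Q=W[70:190,200:325].reshape(-1,3); Q=Q[(Q[:,2]>.05)&(Q[:,2]<.0895)]; print(len(Q),Q.mean(0))
plan([.4499,.2541,.070],3.4,3)
E
```

```text
t 7.92 pos [447.5 253.9 103.8] yawY 3.26 tilt [-0.0177  0.0026] F [-0.88  0.19 -1.94] M [ 0.063 -0.004 -0.015] open 11.0mm q [0.37 0.14 1.96 0.01 1.05 0.31]
eye 6333 [444.1 312.2] [45.7 45.6] 3.72 mean [444.2 312.7  97.5] med [444.1 313.   97.6]
530 [0.44616919 0.31279394 0.08253193]
[-0.01, 0.09, 1.14] -0.0
[-0.01, 0.09, 1.14] -0.0
[-0.01, 0.09, 1.14] -0.0
```

jog_arm:
  steps:
    - {"grip": 0, "xyz": [0, 0.18, 0.5], "twist": 0}
    - {"grip": 0, "xyz": [0, 0.08, 1.2], "twist": 0}
    - {"grip": 0, "xyz": [0, 0.05, 1.2], "twist": 0}
    - {"grip": 0, "xyz": [0, 0, 0], "twist": 0}

```text
t: 8.48
position: [0.4508, 0.2543, 0.0731]
tool_rot: [0.687, 0.727, -0.005, -0.007]
wrist_force: [-0.2, 0.0, -1.0]
opening: 0.128
```

```bash
python3 - <<'E'
from plan import *
rep(); 
plan([.4497,.2543,.044],3.4,3)
E
```

```text
t 8.47 pos [450.8 254.3  73.1] yawY 3.26 tilt [-0.0169  0.0029] F [-0.2   0.03 -0.97] M [-0.026  0.028  0.009] open 10.9mm q [0.37 0.2  1.97 0.01 0.99 0.31]
[-0.0, -0.02, 0.97] -0.0
[-0.0, -0.02, 0.97] -0.0
[-0.0, -0.02, 0.97] -0.0
```

jog_arm:
  steps:
    - {"grip": 0, "xyz": [0, -0.08, 0.9], "twist": 0}
    - {"grip": 0, "xyz": [0, 0, 0.9], "twist": 0}
    - {"grip": 0, "xyz": [0, 0, 0.8], "twist": 0}
    - {"grip": 0, "xyz": [0, 0, 0], "twist": 0}

```text
t: 8.98
position: [0.4494, 0.2544, 0.0451]
tool_rot: [0.687, 0.727, -0.005, -0.007]
wrist_force: [-0.5, 0.1, -0.9]
opening: 0.13
```

```bash
python3 - <<'E'
from plan import *
rep(); 
plan([.4497,.2543,.044],3.4,1)
E
```

```text
t 8.97 pos [449.4 254.4  45.1] yawY 3.26 tilt [-0.0172  0.0027] F [-0.49  0.1  -0.86] M [-0.01  -0.045 -0.027] open 11.1mm q [0.37 0.24 1.98 0.01 0.94 0.31]
[-0.01, 0.03, 0.11] -0.1
```

jog_arm:
  steps:
    - {"grip": 0, "xyz": [0, 0, 0.2], "twist": 0}
    - {"grip": 0, "xyz": [0, 0, 0.1], "twist": 0}

```text
t: 9.22
position: [0.4497, 0.2545, 0.0424]
tool_rot: [0.687, 0.727, -0.005, -0.007]
wrist_force: [-1.6, -0.7, 1.0]
opening: 0.124
```

```bash
python3 - <<'E'
from plan import *
rep()
E
```

```text
t 9.22 pos [449.7 254.5  42.4] yawY 3.26 tilt [-0.0166  0.0029] F [-1.56 -0.69  1.01] M [-0.125  0.126 -0.009] open 10.6mm q [0.37 0.25 1.98 0.01 0.93 0.31]
```

Near contact with the foot; release.

jog_arm:
  steps:
    - {"grip": 4, "xyz": [0, 0, 0], "twist": 0}
    - {"grip": 4, "xyz": [0, 0, 0], "twist": 0}
    - {"grip": 4, "xyz": [0, 0, 0], "twist": 0}
    - {"grip": 4, "xyz": [0, 0, 0], "twist": 0}
    - {"grip": 4, "xyz": [0, 0, -2], "twist": 0}
    - {"grip": 4, "xyz": [0, 0, -4], "twist": 0}
    - {"grip": 4, "xyz": [0, 0, -4], "twist": 0}
    - {"grip": 4, "xyz": [0, 0, -2], "twist": 0}
    - {"grip": 4, "xyz": [0, 0, 0], "twist": 0}

```text
t: 10.35
position: [0.4523, 0.2543, 0.1668]
tool_rot: [0.687, 0.727, -0.004, -0.007]
wrist_force: [0.9, -0.7, -0.2]
opening: 0.469
```

```bash
python3 - <<'E'
from plan import *
rep(); snap('wrist','w6')
from fit import *
rects('w6',[('gauge',(150,20,350,300),.033,.05)])
rep();plan([.478,-.311,.16],-13.8,14)
E
```

```text
t 10.35 pos [452.3 254.3 166.8] yawY 3.25 tilt [-0.0147  0.0037] F [ 0.94 -0.71 -0.25] M [-0.006  0.02   0.   ] open 40.0mm q [0.37 0.06 1.91 0.01 1.18 0.31]
gauge 4124 [444.1 253.9] [162.4  45.5] 88.29 mean [448.7 267.6  34.6] med [449.8 284.6  34.5]
t 10.40 pos [451.6 254.1 165.6] yawY 3.25 tilt [-0.0166  0.003 ] F [ 0.48 -0.34  0.17] M [-0.019 -0.001  0.   ] open 39.9mm q [0.37 0.07 1.91 0.01 1.18 0.31]
[-4.04, -0.04, 0.03] 1.2
[-4.04, 0.05, 0.02] 1.2
[-4.04, 0.13, 0.02] 1.2
[-4.03, 0.22, 0.02] 1.2
[-4.03, 0.3, 0.02] 1.2
[-4.02, 0.39, 0.02] 1.2
[-4.01, 0.47, 0.02] 1.2
[-4.0, 0.56, 0.02] 1.2
[-3.99, 0.64, 0.01] 1.2
[-3.97, 0.73, 0.01] 1.2
[-3.96, 0.81, 0.01] 1.2
[-3.94, 0.9, 0.01] 1.2
[-3.92, 0.98, 0.01] 1.2
[-3.9, 1.06, 0.01] 1.2
```

View pics/w6.png

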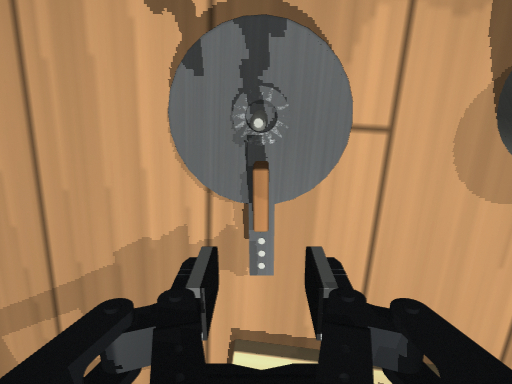

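jog_arm:
  steps:
    - {"grip": 4, "xyz": [-4, 0, 0], "twist": 1.2}
    - {"grip": 4, "xyz": [-4, 0.05, 0], "twist": 1.2}
    - {"grip": 4, "xyz": [-4, 0.13, 0], "twist": 1.2}
    - {"grip": 4, "xyz": [-4, 0.22, 0], "twist": 1.2}
    - {"grip": 4, "xyz": [-4, 0.3, 0], "twist": 1.2}
    - {"grip": 4, "xyz": [-4, 0.4, 0], "twist": 1.2}
    - {"grip": 4, "xyz": [-4, 0.47, 0], "twist": 1.2}
    - {"grip": 4, "xyz": [0, 0, 0], "twist": 0}

```text
t: 11.4
position: [0.4569, -0.0339, 0.1508]
tool_rot: [0.739, 0.674, -0.013, -0.014]
wrist_force: [-0.2, 0.8, -0.3]
opening: 0.47
```

```bash
python3 - <<'E'
from plan import *
rep();plan([.478,-.311,.18],-13.8,8)
E
```

```text
t 11.40 pos [456.9 -33.9 150.8] yawY -5.28 tilt [-0.0378  0.0034] F [-0.16  0.85 -0.26] M [ 0.026 -0.011  0.042] open 40.1mm q [-0.22 -0.03  2.04 -0.01  1.17 -0.13]
[-3.42, 0.57, -0.39] 1.1
[-3.41, 0.63, -0.39] 1.1
[-3.4, 0.69, -0.39] 1.1
[-3.39, 0.76, -0.39] 1.1
[-3.37, 0.82, -0.4] 1.1
[-3.36, 0.88, -0.4] 1.1
[-3.34, 0.94, -0.4] 1.1
[-3.32, 1.01, -0.4] 1.1
```

jog_arm:
  steps:
    - {"grip": 4, "xyz": [-1.7, 0.28, -0.2], "twist": 0.6}
    - {"grip": 4, "xyz": [-1.7, 0.3, -0.2], "twist": 0.6}
    - {"grip": 4, "xyz": [-1.7, 0.31, -0.2], "twist": 0.6}
    - {"grip": 4, "xyz": [-1.7, 0.33, -0.2], "twist": 0.6}
    - {"grip": 4, "xyz": [-1.7, 0.34, -0.2], "twist": 0.6}
    - {"grip": 4, "xyz": [-1.7, 0.36, -0.2], "twist": 0.6}
    - {"grip": 4, "xyz": [-1.7, 0.38, -0.2], "twist": 0.6}
    - {"grip": 4, "xyz": [-1.7, 0.4, -0.2], "twist": 0.6}

```text
t: 12.4
position: [0.4646, -0.1768, 0.1622]
tool_rot: [0.767, 0.641, -0.015, -0.017]
wrist_force: [-0.5, -0.0, -0.2]
opening: 0.469
```

```bash
python3 - <<'E'
from plan import *
rep();plan([.478,-.311,.16],-13.8,6)
E
```

```text
t 12.40 pos [ 464.6 -176.8  162.2] yawY -10.21 tilt [-0.0448  0.0074] F [-0.51 -0.01 -0.25] M [-0.034 -0.018 -0.014] open 40.0mm q [-0.5   0.05  1.94 -0.02  1.2  -0.31]
[-2.16, 0.62, 0.01] 0.6
[-2.16, 0.64, 0.01] 0.6
[-2.15, 0.66, 0.01] 0.6
[-2.14, 0.68, 0.01] 0.6
[-2.13, 0.71, 0.01] 0.6
[-2.13, 0.73, 0.01] 0.6
```

jog_arm:
  steps:
    - {"grip": 4, "xyz": [-4.3, 1.3, 0], "twist": 1.2}
    - {"grip": 4, "xyz": [-4.3, 1.35, 0], "twist": 1.2}
    - {"grip": 4, "xyz": [-3.9, 1.4, 0], "twist": 1.2}
    - {"grip": 4, "xyz": [0, 0, 0], "twist": 0}

```text
t: 12.9
position: [0.4801, -0.3156, 0.1614]
tool_rot: [0.788, 0.615, -0.015, -0.015]
wrist_force: [-0.1, 0.6, -0.2]
opening: 0.472
```

```bash
python3 - <<'E'
from plan import *
rep();snap('wrist','w7');plan([.478,-.311,.16],-13.8,1)
E
```

```text
t 12.90 pos [ 480.1 -315.6  161.4] yawY -14.07 tilt [-0.0425  0.0061] F [-0.07  0.58 -0.16] M [-0.023 -0.025  0.036] open 40.3mm q [-0.69  0.2   1.77 -0.02  1.21 -0.44]
[0.24, -0.24, 0.12] -0.2
```

View pics/w7.png

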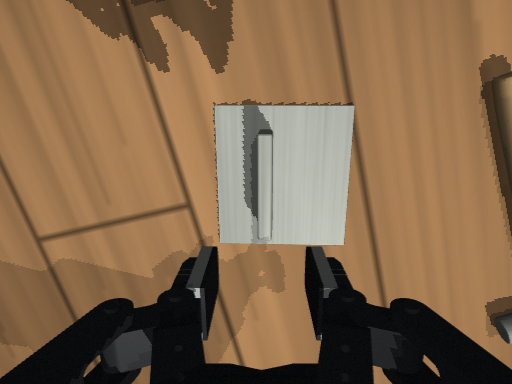

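```bash
python3 - <<'E'
from fit import *
rects('w7',[('rib',(235,115,290,250),.03,.06),('strip',(205,95,365,255),.002,.01)])
E
```

```text
rib 1590 [ 477.2 -312.5] [89.6 12. ] 75.81 mean [ 478.2 -309.2   39. ] med [ 478.2 -307.5   39.1]
strip 10486 [ 493.2 -316.7] [129.4 130.5] 76.06 mean [ 493.4 -309.1    2.7] med [ 496.1 -306.4    2.6]
```

jog_arm:
  steps:
    - {"grip": 4, "xyz": [0, -4, 0], "twist": 0}
    - {"grip": 4, "xyz": [0, 0, 0], "twist": 0}

```text
t: 13.2
position: [0.4394, -0.3025, 0.1616]
tool_rot: [0.788, 0.616, -0.015, -0.018]
wrist_force: [0.4, 0.3, 0.5]
opening: 0.468
```

jog_arm:
  steps:
    - {"grip": 4, "xyz": [0, 1, 0], "twist": 0}
    - {"grip": 4, "xyz": [0, 1, 0], "twist": 0}
    - {"grip": 4, "xyz": [0, 1, 0], "twist": 0}
    - {"grip": 4, "xyz": [0, 1, 0], "twist": 0}

```text
t: 13.7
position: [0.4834, -0.3122, 0.1607]
tool_rot: [0.787, 0.617, -0.014, -0.016]
wrist_force: [-0.2, 0.2, 0.6]
opening: 0.469
```

```bash
python3 - <<'E'
from plan import *
rep();plan([.4773,-.312,.045],-13.9,4)
E
```

```text
t 13.70 pos [ 483.4 -312.2  160.7] yawY -13.83 tilt [-0.0419  0.0089] F [-0.23  0.21  0.56] M [ 0.023  0.003 -0.026] open 40.1mm q [-0.68  0.21  1.76 -0.02  1.21 -0.44]
[-0.03, -0.03, 2.9] 0.0
[-0.03, -0.03, 2.9] 0.0
[-0.03, -0.03, 2.9] 0.0
[-0.03, -0.03, 2.9] 0.0
```

jog_arm:
  steps:
    - {"grip": 4, "xyz": [0, 0, 2.5], "twist": 0}
    - {"grip": 4, "xyz": [-0.05, -0.05, 3], "twist": 0}
    - {"grip": 4, "xyz": [-0.05, -0.05, 2.5], "twist": 0}
    - {"grip": 4, "xyz": [0, 0, 1.5], "twist": 0}
    - {"grip": 4, "xyz": [0, 0, 1], "twist": 0}
    - {"grip": 4, "xyz": [0, 0, 0], "twist": 0}

```text
t: 14.45
position: [0.4845, -0.3145, 0.0541]
tool_rot: [0.786, 0.618, -0.013, -0.014]
wrist_force: [-0.4, 0.0, -0.3]
opening: 0.464
```

```bash
python3 - <<'E'
from plan import *
rep();plan([.4773,-.3122,.012],-13.9,3)
E
```

```text
t 14.45 pos [ 484.5 -314.5   54.1] yawY -13.70 tilt [-0.0371  0.0053] F [-0.43  0.03 -0.29] M [-0.029 -0.037  0.02 ] open 39.6mm q [-0.69  0.35  1.81 -0.02  1.01 -0.44]
[0.02, -0.2, 1.41] 0.1
[0.02, -0.2, 1.41] 0.1
[0.02, -0.2, 1.41] 0.1
```

jog_arm:
  steps:
    - {"grip": 4, "xyz": [0, -0.35, 1], "twist": 0.1}
    - {"grip": 4, "xyz": [0, -0.2, 1.2], "twist": 0.1}
    - {"grip": 4, "xyz": [0, -0.05, 1], "twist": 0}
    - {"grip": 4, "xyz": [0, 0, 0.6], "twist": 0}
    - {"grip": 4, "xyz": [0, 0, 0], "twist": 0}

```text
t: 15.08
position: [0.4781, -0.3139, 0.0158]
tool_rot: [0.787, 0.616, -0.013, -0.012]
wrist_force: [-1.3, -0.2, -0.7]
opening: 0.47
```

```bash
python3 - <<'E'
from plan import *
rep();plan([.4773,-.3122,.012],-13.9,1)
E
```

```text
t 15.07 pos [ 478.1 -313.9   15.8] yawY -13.93 tilt [-0.0342  0.003 ] F [-1.31 -0.19 -0.67] M [-0.031  0.006 -0.012] open 40.1mm q [-0.69  0.4   1.84 -0.02  0.93 -0.44]
[0.15, -0.11, 0.38] -0.0
```

jog_arm:
  steps:
    - {"grip": 4, "xyz": [0.1, -0.05, 0.4], "twist": 0}
    - {"grip": 4, "xyz": [0, 0, 0], "twist": 0}
    - {"grip": 0, "xyz": [0, 0, 0], "twist": 0}
    - {"grip": 0, "xyz": [0, 0, 0], "twist": 0}
    - {"grip": 0, "xyz": [0, 0, 0], "twist": 0}
    - {"grip": 0, "xyz": [0, 0, 0], "twist": 0}

```text
t: 15.82
position: [0.4787, -0.3133, 0.0138]
tool_rot: [0.788, 0.616, -0.012, -0.011]
wrist_force: [-0.9, 0.6, -0.9]
opening: 0.132
```

```bash
python3 - <<'E'
from plan import *
rep()
E
```

```text
t 15.82 pos [ 478.7 -313.3   13.8] yawY -13.94 tilt [-0.0326  0.0021] F [-0.93  0.57 -0.87] M [ 0.013 -0.09   0.042] open 11.3mm q [-0.69  0.4   1.84 -0.02  0.93 -0.43]
```

jog_arm:
  steps:
    - {"grip": 0, "xyz": [0, 0, 0], "twist": 0}
    - {"grip": 0, "xyz": [0, 0, 0.1], "twist": 0}
    - {"grip": 0, "xyz": [0, 0, 0.1], "twist": 0}
    - {"grip": 0, "xyz": [0, 0, 0.1], "twist": 0}

```text
t: 16.32
position: [0.4786, -0.3133, 0.0134]
tool_rot: [0.788, 0.616, -0.012, -0.012]
wrist_force: [-3.5, 3.4, 7.2]
opening: 0.128
```

```bash
python3 - <<'E'
from plan import *
rep()
E
```

```text
t 16.32 pos [ 478.6 -313.3   13.4] yawY -13.95 tilt [-0.0338  0.0031] F [-3.52  3.42  7.24] M [0.239 0.04  0.028] open 11.0mm q [-0.69  0.4   1.84 -0.02  0.93 -0.43]
```

jog_arm:
  steps:
    - {"grip": 0, "xyz": [0, 0, -1], "twist": 0}
    - {"grip": 0, "xyz": [0, 0, -2], "twist": 0}
    - {"grip": 0, "xyz": [0, 0, -2], "twist": 0}
    - {"grip": 0, "xyz": [0, 0, -1.5], "twist": 0}
    - {"grip": 0, "xyz": [0, 0, 0], "twist": 0}

```text
t: 16.95
position: [0.4807, -0.3133, 0.0819]
tool_rot: [0.788, 0.616, -0.012, -0.012]
wrist_force: [-1.1, -0.2, -3.0]
opening: 0.129
```

```bash
python3 - <<'E'
from plan import *
rep();snap('wrist','w8')
from fit import *
for fn,box in (('top0',(228,150,300,202)),('scene0',(196,184,286,246))):
    p,d,W=load(fn); l,t,r,b=box
    Q=W[t:b,l:r].reshape(-1,3)*1000
    # board frame
    c=np.array([571,-46.3]); a=np.radians(-4.9); X=np.array([np.cos(a),np.sin(a)]);Y=np.array([-X[1],X[0]])
    u=(Q[:,:2]-c)@X; v=(Q[:,:2]-c)@Y; z=Q[:,2]
    for hi in (25,):
        m=(z>hi)&(z<40)&(u<100)
        print(fn,'front edge by v bins',[ (k,round(np.percentile(u[m&(abs(v-k)<10)],1),1)) for k in (-70,-40,0,40,70)])
        print(' side edges by u bins',[ (k,np.round(np.percentile(v[m&(abs(u-k)<6)],[1,99]),1)) for k in (30,45,60,75)])
        m2=(z>17)&(z<45)
p,d,W=load('top0');Q=W[135:266,208:315].reshape(-1,3)*1000;u=(Q[:,:2]-c)@X; v=(Q[:,:2]-c)@Y; z=Q[:,2]; m=(z>15)&(z<45)
print('board sides',[(k,np.round(np.percentile(v[m&(abs(u-k)<8)],[.5,99.5]),1)) for k in (-130,-100,-60,0,60,100)],[(k,np.round(np.percentile(u[m&(abs(v-k)<8)],[.5,99.5]),1)) for k in (-80,-40,0,40,80)])
E
```

```text
t 16.95 pos [ 480.7 -313.3   81.9] yawY -13.94 tilt [-0.0341  0.0032] F [-1.09 -0.16 -3.01] M [ 0.034 -0.066  0.048] open 11.0mm q [-0.69  0.3   1.82 -0.02  1.05 -0.44]
top0 front edge by v bins [(-70, np.float64(10.3)), (-40, np.float64(10.3)), (0, np.float64(10.2)), (40, np.float64(9.8)), (70, np.float64(10.4))]
 side edges by u bins [(30, array([-82.1,  83. ])), (45, array([-83.7,  83.5])), (60, array([-83.2,  82.6])), (75, array([-82.2,  83.4]))]
scene0 front edge by v bins [(-70, np.float64(9.6)), (-40, np.float64(8.7)), (0, np.float64(3.6)), (40, np.float64(-47.6)), (70, np.float64(-59.3))]
 side edges by u bins [(30, array([-83.9,  84.5])), (45, array([-83.9,  84.2])), (60, array([-84.4,  84.1])), (75, array([-83.8,  83.4]))]
board sides [(-130, array([-107.4,  109.5])), (-100, array([-108.5,  109.4])), (-60, array([-108.9,  108.2])), (0, array([-108.2,  109.3])), (60, array([-107.3,  109.2])), (100, array([-107.9,  109.3]))] [(-80, array([-148.2,  148.8])), (-40, array([-148.4,  149.5])), (0, array([-148.7,  149.3])), (40, array([-148.7,  148.9])), (80, array([-147.5,  148.4]))]
```

View pics/w8.png

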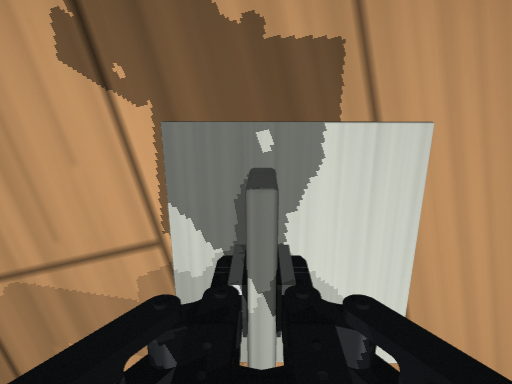

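```bash
cat > strip.py <<'E'
from fit import *
from plan import *
from scipy.spatial.transform import Rotation as Rn
def strip_meas(fn,s,box=(155,110,440,300)):
    """rib + flange in wrist image -> plane normal, edges"""
    p,d,W=load(fn); l,t,r,b=box
    Q=W[t:b,l:r].reshape(-1,3)
    R=Rn.from_quat(s['tool_rot']).as_matrix(); T=(Q-s['position'])@R*1000
    return p,d,W,Q,T
E
python3 - <<'E'
from strip import *
s,R,yaw=st()
p,d,W,Q,T=strip_meas('w8',s)
# sheet pts: tool z between? 
zt=T[:,2]; ok=np.isfinite(zt); print(np.percentile(zt[ok],[1,10,30,50,70,90]))
for lo,hi in [(4,14)]:
    m=ok&(zt>lo)&(zt<hi); A=Q[m]; c=A.mean(0); n=np.linalg.svd((A-c)[::7],full_matrices=False)[2][2]; n*=np.sign(n[2]); res=(A-c)@n; m2=abs(res)<.003
    A=A[m2]; c=A.mean(0); n=np.linalg.svd((A-c)[::7],full_matrices=False)[2][2]; n*=np.sign(n[2]); print(len(A),'c',c,'n',n,'tooldir',R[:,2])
    Ta=T[m][m2]; print('tool frame x range',np.percentile(Ta[:,0],[.5,99.5]),'y',[ (k,np.round(np.percentile(Ta[abs(Ta[:,0]-k)<3,1],[1,99]),1)) for k in (-30,0,20,40,55)])
    print('far x edge',[ (k,np.round(np.percentile(Ta[abs(Ta[:,1]-k)<3,0],[1,99]),1)) for k in (-40,-20,20,50,70)])
E
```

```text
[-45.39888618 -26.37477274   8.82318216   9.38550413   9.97435685
  79.29731289]
37409 c [ 0.5043926  -0.2910638   0.07083759] n [ 0.02462728 -0.00867949  0.99965902] tooldir [-0.0354328   0.00432326 -0.99936271]
tool frame x range [-25.00110931  63.07646379] y [(-30, array([-41.1, -39. ])), (0, array([-43.2,  74.7])), (20, array([-43. ,  74.4])), (40, array([-42.8,  74.3])), (55, array([-42.7,  74.2]))]
far x edge [(-40, array([-25.6,  63. ])), (-20, array([-3. , 63.1])), (20, array([-1.8, 62.7])), (50, array([-21.7,  62.6])), (70, array([-25. ,  62.6]))]
```

```bash
python3 - <<'E'
from plan import *
plan([.4815,-.0365,.088],-5.2,12)
E
```

```text
[2.24, -0.55, -0.05] -0.7
[2.24, -0.52, -0.05] -0.7
[2.25, -0.49, -0.05] -0.7
[2.26, -0.46, -0.05] -0.7
[2.26, -0.43, -0.05] -0.7
[2.27, -0.4, -0.05] -0.7
[2.27, -0.37, -0.06] -0.7
[2.28, -0.34, -0.06] -0.7
[2.28, -0.32, -0.06] -0.7
[2.28, -0.29, -0.06] -0.7
[2.29, -0.26, -0.06] -0.7
[2.29, -0.23, -0.06] -0.7
```

jog_arm:
  steps:
    - {"grip": 0, "xyz": [1.5, -0.35, -0.3], "twist": -0.7}
    - {"grip": 0, "xyz": [2.2, -0.52, -0.1], "twist": -0.7}
    - {"grip": 0, "xyz": [2.2, -0.5, -0.1], "twist": -0.7}
    - {"grip": 0, "xyz": [2.2, -0.46, -0.1], "twist": -0.7}
    - {"grip": 0, "xyz": [2.2, -0.43, -0.1], "twist": -0.7}
    - {"grip": 0, "xyz": [2.2, -0.4, -0.1], "twist": -0.7}
    - {"grip": 0, "xyz": [2.2, -0.37, -0.1], "twist": -0.7}

```text
t: 17.88
position: [0.477, -0.149, 0.0883]
tool_rot: [0.758, 0.652, -0.012, -0.017]
wrist_force: [1.3, 0.1, -2.6]
opening: 0.129
```

```bash
python3 - <<'E'
from plan import *
rep();plan([.4815,-.0365,.088],-5.2,5)
E
```

```text
t 17.88 pos [ 477.  -149.    88.3] yawY -8.63 tilt [-0.0411  0.01  ] F [ 1.27  0.14 -2.61] M [-0.037  0.026  0.007] open 11.0mm q [-0.44  0.15  1.98 -0.01  1.05 -0.28]
[2.24, -0.25, 0.03] -0.7
[2.24, -0.22, 0.02] -0.7
[2.24, -0.19, 0.02] -0.7
[2.25, -0.17, 0.02] -0.7
[2.25, -0.14, 0.02] -0.7
```

jog_arm:
  steps:
    - {"grip": 0, "xyz": [2.2, -0.25, -0.1], "twist": -0.7}
    - {"grip": 0, "xyz": [2.2, -0.22, -0.1], "twist": -0.7}
    - {"grip": 0, "xyz": [2.2, -0.19, -0.1], "twist": -0.7}
    - {"grip": 0, "xyz": [2, -0.15, -0.1], "twist": -0.7}
    - {"grip": 0, "xyz": [1, -0.05, 0], "twist": -0.6}
    - {"grip": 0, "xyz": [0, 0, 0], "twist": 0}

```text
t: 18.62
position: [0.4772, -0.0406, 0.0926]
tool_rot: [0.734, 0.679, -0.012, -0.019]
wrist_force: [-0.4, -0.3, -3.0]
opening: 0.128
```

```bash
python3 - <<'E'
from strip import *
rep();s,R,yaw=st();snap('wrist','w9');rep();plan([.4815,-.0365,.088],-5.2,1)
p,d,W,Q,T=strip_meas('w9',s)
c0=np.array([571,-46.3]); a=np.radians(-4.9); X=np.array([np.cos(a),np.sin(a)]);Y=np.array([-X[1],X[0]])
m=np.isfinite(T[:,2])&(T[:,2]>4)&(T[:,2]<14); A=Q[m]; c=A.mean(0); n=np.linalg.svd((A-c)[::7],full_matrices=False)[2][2]; n*=np.sign(n[2]); m2=abs((A-c)@n)<.003
A=A[m2]; c=A.mean(0); n=np.linalg.svd((A-c)[::7],full_matrices=False)[2][2]; n*=np.sign(n[2]); print('n',n,len(A))
u=(A[:,:2]*1000-c0)@X-10.2; v=(A[:,:2]*1000-c0)@Y-.3
print('lip frame wide edge',[(k,round(np.percentile(u[abs(v-k)<4],99),1)) for k in (0,15,30,45,55)])
print('side edge',[(k,round(np.percentile(v[abs(u-k)<4],99),1)) for k in (-120,-60,-50,-40,-30)], 'u,v range',np.percentile(u,[.5,99.5]),np.percentile(v,[.5,99.5]))
# lap in this picture
L=W.reshape(-1,3)*1000; ul=(L[:,:2]-c0)@X-10.2; vl=(L[:,:2]-c0)@Y-.3; z=L[:,2]; ml=(z>25.5)&(z<40)&(ul>-25)&(ul<90)&(abs(vl)<100)
print('lap',ml.sum(),[(k,np.round(np.percentile(ul[ml&(abs(vl-k)<5)],1),1)) for k in (-60,-40,-20,0,20,40,60) if (ml&(abs(vl-k)<5)).sum()>20],'side',[(k,np.round(np.percentile(vl[ml&(abs(ul-k)<5)],[1,99]),1)) for k in (10,30,50)if (ml&(abs(ul-k)<5)).sum()>20])
E
```

```text
t 18.62 pos [477.2 -40.6  92.6] yawY -4.50 tilt [-0.0435  0.0109] F [-0.4  -0.25 -3.  ] M [-0.001  0.008 -0.004] open 10.9mm q [-0.23  0.11  2.03  0.    1.05 -0.15]
t 18.68 pos [477.2 -41.   92.6] yawY -4.55 tilt [-0.0435  0.0109] F [-0.24  0.33 -2.66] M [-0.004  0.01   0.002] open 10.8mm q [-0.23  0.11  2.03  0.    1.05 -0.15]
[0.48, 0.41, 0.45] 0.7
n [ 0.03312976 -0.01624982  0.99931895] 37391
lip frame wide edge [(0, np.float64(-30.2)), (15, np.float64(-30.4)), (30, np.float64(-30.5)), (45, np.float64(-30.7)), (55, np.float64(-30.7))]
side edge [(-120, np.float64(60.0)), (-60, np.float64(59.9)), (-50, np.float64(60.0)), (-40, np.float64(60.1)), (-30, np.float64(60.0))] u,v range [-148.28673549  -29.85670432] [-27.85433171  60.17539894]
lap 19874 [(-60, np.float64(-0.1)), (-40, np.float64(-0.1)), (-20, np.float64(-0.1)), (0, np.float64(-0.2)), (20, np.float64(-0.3)), (40, np.float64(-0.3)), (60, np.float64(-0.2))] side [(10, array([-82.2,  81.3])), (30, array([-85.2,  81. ])), (50, array([-86.4,  14.8]))]
```

View pics/w9.png

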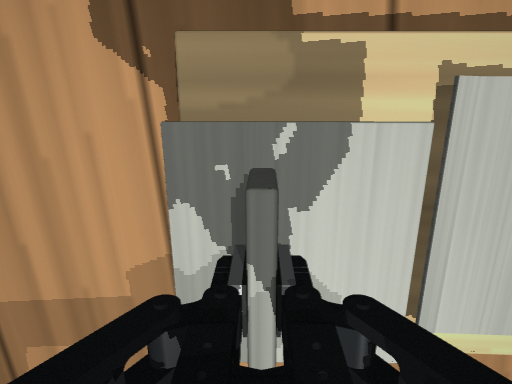

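```bash
python3 - <<'E'
from plan import *
plan([.4776,-.0366,.042],-4.8,4)
E
```

```text
[0.1, 0.06, 1.26] 0.1
[0.1, 0.06, 1.26] 0.1
[0.1, 0.06, 1.26] 0.1
[0.1, 0.06, 1.26] 0.1
```

jog_arm:
  steps:
    - {"grip": 0, "xyz": [0.15, 0.06, 1], "twist": 0.1}
    - {"grip": 0, "xyz": [0.12, 0.06, 1.3], "twist": 0.1}
    - {"grip": 0, "xyz": [0.1, 0.06, 1.3], "twist": 0.1}
    - {"grip": 0, "xyz": [0.05, 0.05, 1], "twist": 0}
    - {"grip": 0, "xyz": [0, 0, 0], "twist": 0}

```text
t: 19.3
position: [0.4768, -0.0379, 0.042]
tool_rot: [0.737, 0.675, -0.013, -0.02]
wrist_force: [-0.2, -0.8, -2.2]
opening: 0.128
```

```bash
cat >> strip.py <<'E'
def full(name):
    rep();s,R,yaw=st();snap('wrist',name)
    p,d,W,Q,T=strip_meas(name,s)
    c0=np.array([571,-46.3]); a=np.radians(-4.9); X=np.array([np.cos(a),np.sin(a)]);Y=np.array([-X[1],X[0]])
    m=np.isfinite(T[:,2])&(T[:,2]>4)&(T[:,2]<14); A=Q[m]; c=A.mean(0); n=np.linalg.svd((A-c)[::7],full_matrices=False)[2][2]; n*=np.sign(n[2]); m2=abs((A-c)@n)<.0015
    A=A[m2]; c=A.mean(0); n=np.linalg.svd((A-c)[::7],full_matrices=False)[2][2]; n*=np.sign(n[2]); print('n board frame',np.round([n[:2]@X,n[:2]@Y],4),len(A))
    u=(A[:,:2]*1000-c0)@X-10.2; v=(A[:,:2]*1000-c0)@Y-.3
    print('wide edge',[(k,round(np.percentile(u[abs(v-k)<4],99),1)) for k in (0,15,30,45,55)])
    print('side edge',[(k,round(np.percentile(v[abs(u-k)<4],99),1)) for k in (-110,-60,-50,-40,-30,-20,-10) if (abs(u-k)<4).sum()>20], 'range',np.round(np.percentile(u,[.5,99.5]),1),np.round(np.percentile(v,[.5,99.5]),1))
    L=W.reshape(-1,3)*1000; ul=(L[:,:2]-c0)@X-10.2; vl=(L[:,:2]-c0)@Y-.3; z=L[:,2]; ml=(z>26.5)&(z<40)&(ul>-10)&(ul<90)&(abs(vl)<100)
    print('lap',[(k,np.round(np.percentile(ul[ml&(abs(vl-k)<5)],1),1)) for k in (-60,-30,0,30,60) if (ml&(abs(vl-k)<5)).sum()>20],'z',[(k,np.round(np.median(z[ml&(abs(ul-k)<3)]),2)) for k in (2,20,40,60)],'side',[(k,np.round(np.percentile(vl[ml&(abs(ul-k)<5)],[1,99]),1)) for k in (10,30,50)if (ml&(abs(ul-k)<5)).sum()>20])
E
python3 - <<'E'
from strip import *
full('w10')
E
```

```text
t 19.30 pos [476.8 -37.9  42. ] yawY -5.03 tilt [-0.0461  0.0108] F [-0.24 -0.77 -2.19] M [-0.015 -0.052 -0.005] open 10.9mm q [-0.23  0.2   2.04  0.    0.95 -0.14]
n board frame [ 0.0365 -0.0136] 36820
wide edge [(0, np.float64(-30.4)), (15, np.float64(-30.4)), (30, np.float64(-30.5)), (45, np.float64(-30.6)), (55, np.float64(-30.5))]
side edge [(-110, np.float64(63.1)), (-60, np.float64(62.6)), (-50, np.float64(62.5)), (-40, np.float64(62.5)), (-30, np.float64(62.5))] range [-148.3  -29.9] [-25.  63.]
lap [(-60, np.float64(5.0)), (-30, np.float64(-0.2)), (0, np.float64(-0.4)), (30, np.float64(-0.3)), (60, np.float64(-0.7))] z [(2, np.float64(33.85)), (20, np.float64(28.9)), (40, np.float64(nan)), (60, np.float64(nan))] side [(10, array([-60.2,  39.4])), (30, array([-74.5, -42.6]))]
  return _methods._mean(a, axis=axis, dtype=dtype,
  ret = ret.dtype.type(ret / rcount)
```

jog_arm:
  steps:
    - {"grip": 0, "xyz": [0.18, 0.03, 0.3], "twist": 0}
    - {"grip": 0, "xyz": [0.05, 0, 0.3], "twist": 0}
    - {"grip": 0, "xyz": [0, 0, 0.15], "twist": 0}
    - {"grip": 0, "xyz": [0, 0, 0.1], "twist": 0}

```text
t: 19.85
position: [0.4788, -0.0356, 0.0349]
tool_rot: [0.737, 0.675, -0.012, -0.018]
wrist_force: [-3.2, 1.5, 2.1]
opening: 0.134
```

```bash
python3 - <<'E' 2>/dev/null
from strip import *
full('w11')
E
```

```text
t 19.85 pos [478.8 -35.6  34.9] yawY -5.03 tilt [-0.0425  0.0102] F [-3.2   1.49  2.05] M [-0.002  0.126 -0.046] open 11.5mm q [-0.22  0.21  2.04  0.    0.93 -0.13]
n board frame [ 0.0332 -0.0095] 35439
wide edge [(0, np.float64(-19.9)), (15, np.float64(-27.8)), (30, np.float64(-28.6)), (45, np.float64(-28.7)), (55, np.float64(-29.0))]
side edge [(-110, np.float64(65.5)), (-60, np.float64(65.0)), (-50, np.float64(65.0)), (-40, np.float64(65.0)), (-30, np.float64(64.9)), (-20, np.float64(45.9)), (-10, np.float64(-8.0))] range [-146.8  -20.2] [-22.6  65.4]
lap [(-60, np.float64(12.3)), (-30, np.float64(-0.7)), (0, np.float64(-0.7)), (30, np.float64(-1.0)), (60, np.float64(-1.3))] z [(2, np.float64(33.23)), (20, np.float64(28.31)), (40, np.float64(nan)), (60, np.float64(nan))] side [(10, array([-54.8,  28.8])), (30, array([-67. , -50.8]))]
```

jog_arm:
  steps:
    - {"grip": 0, "xyz": [0, 0, 0.2], "twist": 0}
    - {"grip": 0, "xyz": [0, 0, 0.15], "twist": 0}
    - {"grip": 0, "xyz": [0, 0, 0.15], "twist": 0}

```text
t: 20.27
position: [0.4791, -0.0355, 0.034]
tool_rot: [0.737, 0.675, -0.013, -0.018]
wrist_force: [-6.7, 2.6, 10.4]
opening: 0.131
```

```bash
python3 - <<'E' 2>/dev/null
from strip import *
full('w12')
E
```

```text
t 20.27 pos [479.1 -35.5  34. ] yawY -5.03 tilt [-0.0437  0.0097] F [-6.67  2.6  10.44] M [-0.27   0.338 -0.159] open 11.2mm q [-0.22  0.21  2.04 -0.    0.93 -0.13]
n board frame [ 0.0265 -0.0014] 36039
wide edge [(0, np.float64(-18.1)), (15, np.float64(-22.7)), (30, np.float64(-23.5)), (45, np.float64(-27.6)), (55, np.float64(-27.0))]
side edge [(-110, np.float64(65.6)), (-60, np.float64(65.2)), (-50, np.float64(65.1)), (-40, np.float64(65.1)), (-30, np.float64(67.2)), (-20, np.float64(57.3))] range [-146.2  -19.7] [-22.2  65.6]
lap [(-60, np.float64(14.2)), (-30, np.float64(-0.5)), (0, np.float64(-0.6)), (30, np.float64(-0.6)), (60, np.float64(-0.7))] z [(2, np.float64(33.28)), (20, np.float64(28.35)), (40, np.float64(nan)), (60, np.float64(nan))] side [(10, array([-54.2,  28.5])), (30, array([-65.6, -52.6]))]
```

```bash
cat >> strip.py <<'E'
def flat(fn,box=(155,110,440,300),umax=-35,umin=-140,vr=(-20,58),zr=(19,32)):
    p,d,W=load(fn); L=W.reshape(-1,3)*1000
    c0=np.array([571,-46.3]); a=np.radians(-4.9); X=np.array([np.cos(a),np.sin(a)]);Y=np.array([-X[1],X[0]])
    u=(L[:,:2]-c0)@X-10.2; v=(L[:,:2]-c0)@Y-.3; z=L[:,2]
    m=(u>umin)&(u<umax)&(v>vr[0])&(v<vr[1])&(z>zr[0])&(z<zr[1])
    for it in range(3):
        A=np.c_[np.ones(m.sum()),u[m],v[m]]; k,*_=np.linalg.lstsq(A,z[m],rcond=None); r=z-(k[0]+k[1]*u+k[2]*v); m=(u>umin)&(u<umax)&(v>vr[0])&(v<vr[1])&(abs(r)<1.5)
    mb=(u>-160)&(u<20)&(v>70)&(v<105)&(abs(z-20)<3)
    kb=np.linalg.lstsq(np.c_[np.ones(mb.sum()),u[mb],v[mb]],z[mb],rcond=None)[0] if mb.sum()>50 else [np.nan]*3
    print(fn,'sheet slope u,v',np.round(k[1:],4),m.sum(),'board slope',np.round(kb[1:],4),mb.sum(),'height at nose over board plane',[round(k[0]+k[1]*x-(kb[0]+kb[1]*x),2) for x in (-28,-100,-148)])
E
python3 - <<'E'
from strip import *
for f in ('w10','w11','w12'): flat(f,zr=(19,40))
E
```

```text
w10 sheet slope u,v [-0.0362  0.0135] 27816 board slope [0.0003 0.001 ] 30377 height at nose over board plane [np.float64(9.9), np.float64(12.52), np.float64(14.28)]
w11 sheet slope u,v [-0.0307  0.0097] 26847 board slope [-0.0006  0.0009] 32254 height at nose over board plane [np.float64(3.4), np.float64(5.56), np.float64(7.01)]
w12 sheet slope u,v [-0.0235  0.0032] 26945 board slope [-0.0002  0.001 ] 32738 height at nose over board plane [np.float64(3.01), np.float64(4.68), np.float64(5.8)]
```

View pics/w12.png

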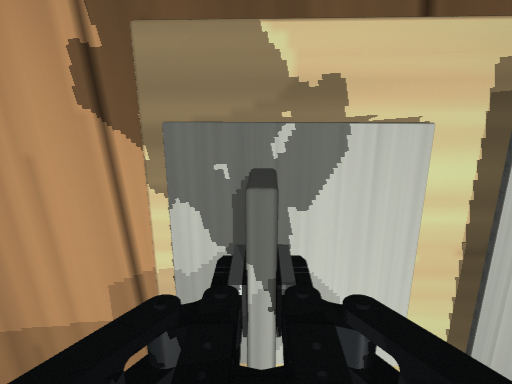

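jog_arm:
  steps:
    - {"grip": 3, "xyz": [0, 0, 0], "twist": 0}
    - {"grip": 3, "xyz": [0, 0, 0], "twist": 0}
    - {"grip": 3, "xyz": [0, 0, 0], "twist": 0}
    - {"grip": 3, "xyz": [0, 0, 0], "twist": 0}
    - {"grip": 3, "xyz": [0, 0, 0], "twist": 0}
    - {"grip": 3, "xyz": [0, 0, 0], "twist": 0}

```text
t: 21.08
position: [0.481, -0.0361, 0.0348]
tool_rot: [0.737, 0.675, -0.012, -0.017]
wrist_force: [-0.1, -0.2, 0.6]
opening: 0.349
```

```bash
python3 - <<'E' 2>/dev/null
from strip import *
rep(); snap('wrist','w13'); flat('w13'); rep(); rects('w13',[('rib',(225,150,300,290),.052,.07)])
full('w13b')
E
```

```text
t 21.07 pos [481.  -36.1  34.8] yawY -5.03 tilt [-0.0396  0.0087] F [-0.05 -0.21  0.63] M [-0.016 -0.007  0.02 ] open 29.8mm q [-0.22  0.21  2.04 -0.    0.93 -0.13]
w13 sheet slope u,v [-0.0008  0.0009] 25895 board slope [-0.0007  0.0018] 32946 height at nose over board plane [np.float64(3.08), np.float64(3.09), np.float64(3.09)]
t 21.12 pos [481.  -36.1  34.8] yawY -5.03 tilt [-0.0396  0.0087] F [ 0.27 -0.34  0.05] M [0.024 0.    0.09 ] open 30.2mm q [-0.22  0.21  2.04 -0.    0.93 -0.13]
rib 3478 [483.7 -15.4] [45.6 30.3] 85.32 mean [481.9 -12.7  59.1] med [481.9 -12.1  59.4]
t 21.12 pos [481.  -36.1  34.8] yawY -5.03 tilt [-0.0396  0.0087] F [ 0.27 -0.34  0.05] M [0.024 0.    0.09 ] open 30.2mm q [-0.22  0.21  2.04 -0.    0.93 -0.13]
n board frame [ 0.0078 -0.0015] 33237
wide edge [(0, np.float64(-14.9)), (15, np.float64(-17.3)), (30, np.float64(-19.9)), (45, np.float64(-23.0)), (55, np.float64(-24.6))]
side edge [(-110, np.float64(65.4)), (-60, np.float64(65.4)), (-50, np.float64(65.4)), (-40, np.float64(65.4)), (-30, np.float64(67.9)), (-20, np.float64(64.4)), (-10, np.float64(7.5))] range [-145.6  -15.2] [-24.   65.5]
lap [(-60, np.float64(19.1)), (-30, np.float64(-0.6)), (0, np.float64(-0.8)), (30, np.float64(-0.8)), (60, np.float64(-1.0))] z [(2, np.float64(33.24)), (20, np.float64(28.3)), (40, np.float64(nan)), (60, np.float64(nan))] side [(10, array([-48.4,  40. ])), (30, array([-62.5, -40.4]))]
```

View pics/w13.png

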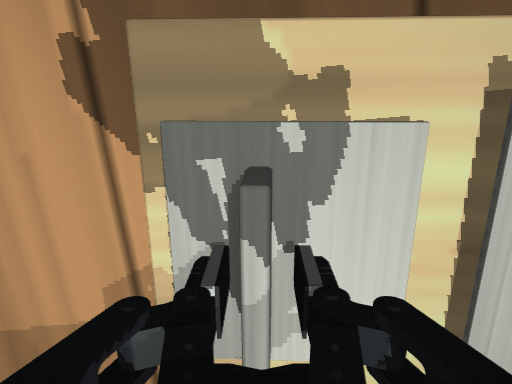

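jog_arm:
  steps:
    - {"grip": 3, "xyz": [0, -0.15, 0], "twist": 0}
    - {"grip": 3, "xyz": [0, 0, 0], "twist": 0}
    - {"grip": 0, "xyz": [0, 0, 0], "twist": 0}
    - {"grip": 0, "xyz": [0, 0, 0], "twist": 0}
    - {"grip": 0, "xyz": [0, 0, 0], "twist": 0}
    - {"grip": 0, "xyz": [0, 0, 0], "twist": 0}
    - {"grip": 0, "xyz": [0, 0, 0], "twist": 0}
    - {"grip": 0, "xyz": [0, 0, 0], "twist": 0}

```text
t: 22.18
position: [0.4797, -0.036, 0.0366]
tool_rot: [0.737, 0.675, -0.012, -0.017]
wrist_force: [-0.8, -0.3, 1.4]
opening: 0.129
```

```bash
python3 - <<'E' 2>/dev/null
from strip import *
rep(); snap('wrist','w14'); flat('w14'); rep()
E
```

```text
t 22.18 pos [479.7 -36.   36.6] yawY -5.02 tilt [-0.0395  0.0086] F [-0.75 -0.32  1.39] M [-0.006 -0.068 -0.01 ] open 11.0mm q [-0.22  0.21  2.04 -0.    0.93 -0.13]
w14 sheet slope u,v [-0.0231  0.001 ] 26361 board slope [-0.0007  0.0007] 32120 height at nose over board plane [np.float64(2.98), np.float64(4.6), np.float64(5.67)]
t 22.23 pos [479.7 -36.   36.7] yawY -5.02 tilt [-0.0394  0.0086] F [-2.31  0.6   2.1 ] M [-0.057 -0.131  0.009] open 11.1mm q [-0.22  0.21  2.04 -0.    0.93 -0.13]
```

jog_arm:
  steps:
    - {"grip": 0, "xyz": [0, 0, 0.3], "twist": 0}
    - {"grip": 0, "xyz": [0, 0, 0.2], "twist": 0}
    - {"grip": 0, "xyz": [0, 0, 0.25], "twist": 0}
    - {"grip": 0, "xyz": [0, 0, 0.25], "twist": 0}
    - {"grip": 0, "xyz": [0, 0, 0.25], "twist": 0}
    - {"grip": 0, "xyz": [0, 0, 0.25], "twist": 0}

```text
t: 22.98
position: [0.4792, -0.0359, 0.0352]
tool_rot: [0.737, 0.676, -0.015, -0.02]
wrist_force: [-11.9, 1.3, 20.6]
opening: 0.13
```

```bash
python3 - <<'E' 2>/dev/null
from strip import *
rep(); snap('wrist','w15'); flat('w15'); rep()
E
```

```text
t 22.98 pos [479.2 -35.9  35.2] yawY -4.95 tilt [-0.0485  0.0094] F [-11.87   1.31  20.64] M [ 0.106  0.582 -0.057] open 11.1mm q [-0.22  0.21  2.04 -0.    0.94 -0.13]
w15 sheet slope u,v [-0.004   0.0009] 26558 board slope [-0.0008  0.0014] 32482 height at nose over board plane [np.float64(3.03), np.float64(3.25), np.float64(3.41)]
t 23.02 pos [479.2 -35.9  35.2] yawY -4.95 tilt [-0.0486  0.0094] F [-11.72   1.53  21.04] M [ 0.139  0.556 -0.005] open 10.9mm q [-0.22  0.21  2.04 -0.    0.94 -0.13]
```

jog_arm:
  steps:
    - {"grip": 0, "xyz": [0, -0.15, 0.1], "twist": 0}
    - {"grip": 0, "xyz": [0, -0.2, 0.15], "twist": 0}
    - {"grip": 0, "xyz": [0, -0.2, 0.2], "twist": 0}
    - {"grip": 0, "xyz": [0, -0.2, 0.2], "twist": 0}

```text
t: 23.52
position: [0.4794, -0.036, 0.0352]
tool_rot: [0.737, 0.675, -0.009, -0.014]
wrist_force: [-2.5, 1.6, 10.7]
opening: 0.123
```

```bash
python3 - <<'E' 2>/dev/null
from strip import *
rep(); snap('wrist','w16'); flat('w16'); rep()
E
```

```text
t 23.52 pos [479.4 -36.   35.2] yawY -5.02 tilt [-0.0318  0.0079] F [-2.49  1.58 10.71] M [ 0.205 -0.455 -0.011] open 10.5mm q [-0.22  0.2   2.05  0.    0.92 -0.13]
w16 sheet slope u,v [-0.0024  0.001 ] 26500 board slope [-0.0005  0.0006] 32506 height at nose over board plane [np.float64(2.97), np.float64(3.11), np.float64(3.2)]
t 23.57 pos [479.3 -36.   35.1] yawY -5.01 tilt [-0.0316  0.0078] F [-2.26  1.44  9.78] M [ 0.141 -0.5   -0.035] open 10.5mm q [-0.22  0.2   2.05  0.    0.92 -0.13]
```

jog_arm:
  steps:
    - {"grip": 0, "xyz": [0, -0.2, 0.2], "twist": 0}
    - {"grip": 0, "xyz": [0, -0.2, 0.2], "twist": 0}
    - {"grip": 0, "xyz": [0, -0.2, 0.2], "twist": 0}
    - {"grip": 0, "xyz": [0, -0.2, 0.2], "twist": 0}

```text
t: 24.08
position: [0.4795, -0.036, 0.035]
tool_rot: [0.737, 0.675, -0.004, -0.008]
wrist_force: [-1.2, 1.0, 12.8]
opening: 0.125
```

```bash
python3 - <<'E' 2>/dev/null
from strip import *
rep(); snap('wrist','w17'); flat('w17'); rep()
E
```

```text
t 24.07 pos [479.5 -36.   35. ] yawY -5.04 tilt [-0.0167  0.0066] F [-1.16  0.97 12.77] M [ 0.262  0.058 -0.01 ] open 10.7mm q [-0.22  0.2   2.06  0.    0.9  -0.14]
w17 sheet slope u,v [-0.0005  0.0009] 26341 board slope [-0.0005  0.0005] 32599 height at nose over board plane [np.float64(2.96), np.float64(2.96), np.float64(2.96)]
t 24.12 pos [479.5 -36.   35. ] yawY -5.03 tilt [-0.0166  0.0066] F [-2.47  0.54 11.76] M [ 0.229 -0.019  0.018] open 10.8mm q [-0.22  0.2   2.06  0.    0.9  -0.14]
```

jog_arm:
  steps:
    - {"grip": 0, "xyz": [0, -0.2, 0.2], "twist": 0}
    - {"grip": 0, "xyz": [0, -0.2, 0.2], "twist": 0}
    - {"grip": 0, "xyz": [0, -0.15, 0.15], "twist": 0}
    - {"grip": 0, "xyz": [0, -0.05, 0.05], "twist": 0}
    - {"grip": 0, "xyz": [0, 0, 0], "twist": 0}

```text
t: 24.75
position: [0.4795, -0.036, 0.035]
tool_rot: [0.737, 0.675, -0.001, -0.005]
wrist_force: [-0.7, -0.4, 2.7]
opening: 0.127
```

```bash
cat >> strip.py <<'E'
def strippos(fn,zr=(21.5,25)):
    p,d,W=load(fn); L=W*1000
    c0=np.array([571,-46.3]); a=np.radians(-4.9); X=np.array([np.cos(a),np.sin(a)]);Y=np.array([-X[1],X[0]])
    u=(L[...,:2]-c0)@X-10.2; v=(L[...,:2]-c0)@Y-.3; z=L[...,2]
    m=((z>zr[0])&(z<zr[1])&(u<0)&(u>-160)&(abs(v)<90)).astype(np.uint8)
    sat=cv2.cvtColor(p,cv2.COLOR_BGR2HSV)[...,1]; m=((m>0)&(sat<60)).astype(np.uint8)
    m=cv2.morphologyEx(m,cv2.MORPH_OPEN,np.ones((3,3))); n,lab,stt,_=cv2.connectedComponentsWithStats(m); k=1+np.argmax(stt[1:,4]); M=lab==k
    us,vs=u[M],v[M]
    print(fn,'wide',[(k,round(np.percentile(us[abs(vs-k)<4],99),1)) for k in (10,20,30,40,50,60)],'rear',[(k,round(np.percentile(us[abs(vs-k)<4],1),1)) for k in (40,50,60)],'side',[(k,round(np.percentile(vs[abs(us-k)<4],99),1)) for k in (-130,-110,-80,-60,-40,-30,-20,-10) if (abs(us-k)<4).sum()>20])
    # lap front via colour/height
    ml=(z>30)&(z<40)&(u>-8)&(u<12); print(' lap front',[(k,np.round(np.percentile(u[ml&(abs(v-k)<5)],2),1)) for k in (-30,0,30,60,80) if (ml&(abs(v-k)<5)).sum()>10],'lapside',np.round(np.percentile(v[ml&(u<5)],[1,99]),1))
E
python3 - <<'E' 2>/dev/null
from strip import *
rep(); snap('wrist','w18'); flat('w18'); strippos('w18'); rep()
E
```

```text
t 24.75 pos [479.5 -36.   35. ] yawY -5.02 tilt [-0.0078  0.006 ] F [-0.68 -0.41  2.73] M [0.115 0.164 0.031] open 10.8mm q [-0.22  0.19  2.07  0.01  0.89 -0.14]
w18 sheet slope u,v [0.0008 0.0008] 26305 board slope [-0.0004  0.002 ] 32544 height at nose over board plane [np.float64(3.25), np.float64(3.16), np.float64(3.1)]
w18 wide [(10, np.float64(-28.0)), (20, np.float64(-28.0)), (30, np.float64(-28.0)), (40, np.float64(-28.1)), (50, np.float64(-28.1)), (60, np.float64(-28.2))] rear [(40, np.float64(-145.2)), (50, np.float64(-145.1)), (60, np.float64(-145.0))] side [(-130, np.float64(64.7)), (-110, np.float64(65.4)), (-80, np.float64(64.9)), (-60, np.float64(64.6)), (-40, np.float64(64.8)), (-30, np.float64(64.6))]
 lap front [(-30, np.float64(-0.6)), (0, np.float64(-0.6)), (30, np.float64(-0.6)), (60, np.float64(-0.9)), (80, np.float64(-1.2))] lapside [-48.   73.1]
t 24.80 pos [479.5 -36.   35. ] yawY -5.02 tilt [-0.0079  0.006 ] F [ 0.23 -0.17  4.23] M [0.074 0.228 0.015] open 10.8mm q [-0.22  0.19  2.07  0.01  0.89 -0.14]
```

jog_arm:
  steps:
    - {"grip": 0, "xyz": [0, 0.5, 0], "twist": 0}
    - {"grip": 0, "xyz": [0, 0.6, 0], "twist": 0}
    - {"grip": 0, "xyz": [0, 0.6, 0], "twist": 0}
    - {"grip": 0, "xyz": [0, 0.3, 0], "twist": 0}

```text
t: 25.3
position: [0.4849, -0.0363, 0.0356]
tool_rot: [0.736, 0.676, -0.014, -0.019]
wrist_force: [-11.6, 1.4, 17.8]
opening: 0.13
```

```bash
python3 - <<'E' 2>/dev/null
from strip import *
rep(); snap('wrist','w19'); flat('w19'); strippos('w19'); rep()
E
```

```text
t 25.30 pos [484.9 -36.3  35.6] yawY -4.85 tilt [-0.0465  0.0094] F [-11.56   1.43  17.79] M [ 0.003  0.691 -0.045] open 11.1mm q [-0.22  0.22  2.03 -0.    0.94 -0.13]
w19 sheet slope u,v [-0.0095  0.001 ] 26351 board slope [-0.0008  0.0014] 32968 height at nose over board plane [np.float64(3.05), np.float64(3.67), np.float64(4.09)]
w19 wide [(10, np.float64(-22.6)), (20, np.float64(-22.4)), (30, np.float64(-22.6)), (40, np.float64(-22.3)), (50, np.float64(-22.5)), (60, np.float64(-22.7))] rear [(40, np.float64(-139.8)), (50, np.float64(-139.5)), (60, np.float64(-139.5))] side [(-130, np.float64(64.9)), (-110, np.float64(65.1)), (-80, np.float64(65.1)), (-60, np.float64(64.7)), (-40, np.float64(64.8)), (-30, np.float64(64.8)), (-20, np.float64(64.9))]
 lap front [(-30, np.float64(-0.5)), (0, np.float64(-0.5)), (30, np.float64(-0.5)), (60, np.float64(-0.6)), (80, np.float64(-0.6))] lapside [-42.6  81.1]
t 25.35 pos [485.  -36.3  35.7] yawY -4.85 tilt [-0.0467  0.0095] F [-10.45   0.97  17.18] M [ 0.072  0.818 -0.032] open 11.0mm q [-0.22  0.22  2.03 -0.    0.94 -0.13]
```

jog_arm:
  steps:
    - {"grip": 0, "xyz": [0, -0.2, 0.15], "twist": 0}
    - {"grip": 0, "xyz": [0, -0.2, 0.2], "twist": 0}
    - {"grip": 0, "xyz": [0, -0.2, 0.2], "twist": 0}
    - {"grip": 0, "xyz": [0, -0.2, 0.2], "twist": 0}
    - {"grip": 0, "xyz": [0, -0.2, 0.2], "twist": 0}
    - {"grip": 0, "xyz": [0, -0.2, 0.2], "twist": 0}
    - {"grip": 0, "xyz": [0, -0.2, 0.2], "twist": 0}
    - {"grip": 0, "xyz": [0, -0.2, 0.2], "twist": 0}
    - {"grip": 0, "xyz": [0, -0.2, 0.2], "twist": 0}
    - {"grip": 0, "xyz": [0, -0.2, 0.2], "twist": 0}

```text
t: 26.6
position: [0.4852, -0.0364, 0.0348]
tool_rot: [0.737, 0.676, -0.0, -0.004]
wrist_force: [-0.2, 2.2, 11.8]
opening: 0.125
```

```bash
python3 - <<'E' 2>/dev/null
from strip import *
rep()
E
```

```text
t 26.60 pos [485.2 -36.4  34.8] yawY -4.94 tilt [-0.0063  0.006 ] F [-0.24  2.24 11.84] M [ 0.275  0.257 -0.002] open 10.7mm q [-0.22  0.2   2.06  0.01  0.89 -0.14]
```

jog_arm:
  steps:
    - {"grip": 0, "xyz": [0, -0.2, 0.2], "twist": 0}
    - {"grip": 0, "xyz": [0, -0.2, 0.2], "twist": 0}
    - {"grip": 0, "xyz": [0, 0, 0], "twist": 0}
    - {"grip": 0, "xyz": [0, 0, -0.15], "twist": 0}
    - {"grip": 0, "xyz": [0, 0, 0], "twist": 0}

```text
t: 27.22
position: [0.4835, -0.0362, 0.0349]
tool_rot: [0.737, 0.676, 0.001, -0.003]
wrist_force: [0.9, 1.2, 4.2]
opening: 0.125
```

```bash
python3 - <<'E' 2>/dev/null
from strip import *
rep(); snap('wrist','w20'); flat('w20'); strippos('w20',(21.5,28)); rep()
E
```

```text
t 27.23 pos [483.5 -36.2  34.9] yawY -4.94 tilt [-0.0035  0.006 ] F [0.88 1.21 4.22] M [0.088 0.136 0.01 ] open 10.7mm q [-0.22  0.2   2.06  0.01  0.89 -0.14]
w20 sheet slope u,v [-0.0003  0.0009] 26206 board slope [-0.0009  0.0013] 32986 height at nose over board plane [np.float64(3.09), np.float64(3.05), np.float64(3.02)]
w20 wide [(10, np.float64(-24.5)), (20, np.float64(-24.3)), (30, np.float64(-24.4)), (40, np.float64(-24.4)), (50, np.float64(-24.5)), (60, np.float64(-24.6))] rear [(40, np.float64(-141.7)), (50, np.float64(-141.5)), (60, np.float64(-141.5))] side [(-130, np.float64(64.7)), (-110, np.float64(65.1)), (-80, np.float64(65.1)), (-60, np.float64(64.7)), (-40, np.float64(64.7)), (-30, np.float64(64.7)), (-20, np.float64(64.9))]
 lap front [(-30, np.float64(-0.5)), (0, np.float64(-0.6)), (30, np.float64(-0.7)), (60, np.float64(-0.7)), (80, np.float64(-0.9))] lapside [-45.   81.5]
t 27.27 pos [483.4 -36.2  34.9] yawY -4.94 tilt [-0.0037  0.0061] F [0.39 0.44 0.17] M [ 0.008  0.123 -0.015] open 11.3mm q [-0.22  0.2   2.06  0.01  0.89 -0.14]
```

jog_arm:
  steps:
    - {"grip": 0, "xyz": [0, 0, -0.15], "twist": 0}
    - {"grip": 0, "xyz": [0, 0, 0], "twist": 0}

```text
t: 27.52
position: [0.4818, -0.0359, 0.0351]
tool_rot: [0.737, 0.676, -0.0, -0.005]
wrist_force: [0.5, 0.6, -1.8]
opening: 0.125
```

```bash
python3 - <<'E' 2>/dev/null
from strip import *
rep(); snap('wrist','w21'); flat('w21')
E
```

```text
t 27.52 pos [481.8 -35.9  35.1] yawY -4.94 tilt [-0.0068  0.0066] F [ 0.47  0.64 -1.77] M [0.032 0.047 0.017] open 10.6mm q [-0.22  0.19  2.06  0.01  0.89 -0.14]
w21 sheet slope u,v [-0.0009  0.0021] 26166 board slope [-0.001  0.002] 32588 height at nose over board plane [np.float64(3.27), np.float64(3.26), np.float64(3.25)]
```

jog_arm:
  steps:
    - {"grip": 0, "xyz": [0, 0.2, -0.12], "twist": 0}
    - {"grip": 0, "xyz": [0, 0.5, 0], "twist": 0}
    - {"grip": 0, "xyz": [0, 0.5, 0], "twist": 0}
    - {"grip": 0, "xyz": [0, 0, 0], "twist": 0}

```text
t: 28.08
position: [0.4943, -0.037, 0.0357]
tool_rot: [0.737, 0.676, -0.0, -0.005]
wrist_force: [0.6, 0.6, -2.2]
opening: 0.128
```

```bash
python3 - <<'E' 2>/dev/null
from strip import *
rep(); snap('wrist','w22'); flat('w22',umax=-25); strippos('w22',(21.5,28))
E
```

```text
t 28.07 pos [494.3 -37.   35.7] yawY -4.95 tilt [-0.0075  0.0068] F [ 0.63  0.63 -2.19] M [ 0.02  -0.032 -0.095] open 10.9mm q [-0.22  0.22  2.03  0.01  0.9  -0.14]
w22 sheet slope u,v [-0.0015  0.0027] 26830 board slope [-0.0011  0.001 ] 33706 height at nose over board plane [np.float64(3.8), np.float64(3.83), np.float64(3.85)]
w22 wide [(10, np.float64(-13.8)), (20, np.float64(-13.7)), (30, np.float64(-13.7)), (40, np.float64(-13.8)), (50, np.float64(-13.9)), (60, np.float64(-13.9))] rear [(40, np.float64(-131.1)), (50, np.float64(-130.8)), (60, np.float64(-130.9))] side [(-130, np.float64(65.3)), (-110, np.float64(65.3)), (-80, np.float64(65.7)), (-60, np.float64(65.3)), (-40, np.float64(65.2)), (-30, np.float64(65.2)), (-20, np.float64(65.2)), (-10, np.float64(64.8))]
 lap front [(-30, np.float64(-0.8)), (0, np.float64(-0.8)), (30, np.float64(-0.9)), (60, np.float64(-0.9)), (80, np.float64(-0.9))] lapside [-38.5  82.1]
```

jog_arm:
  steps:
    - {"grip": 0, "xyz": [-0.02, 0.6, -0.02], "twist": 0}
    - {"grip": 0, "xyz": [-0.02, 0.7, -0.01], "twist": 0}
    - {"grip": 0, "xyz": [0, 0.7, -0.01], "twist": 0}
    - {"grip": 0, "xyz": [0, 0, 0], "twist": 0}

```text
t: 28.62
position: [0.5156, -0.0393, 0.036]
tool_rot: [0.737, 0.676, -0.0, -0.005]
wrist_force: [0.5, -0.0, -2.3]
opening: 0.133
```

```bash
python3 - <<'E' 2>/dev/null
from strip import *
rep(); snap('wrist','w23'); flat('w23',umax=-10,umin=-120); strippos('w23',(21.5,28))
E
```

```text
t 28.62 pos [515.6 -39.3  36. ] yawY -4.95 tilt [-0.0075  0.0067] F [ 0.45 -0.03 -2.27] M [0.001 0.035 0.038] open 11.4mm q [-0.21  0.26  1.98  0.01  0.91 -0.13]
w23 sheet slope u,v [-0.0017  0.0021] 25060 board slope [-0.0014  0.0009] 33535 height at nose over board plane [np.float64(4.01), np.float64(4.03), np.float64(4.05)]
w23 wide [(10, np.float64(-1.0)), (20, np.float64(-1.2)), (30, np.float64(-1.1)), (40, np.float64(-1.1)), (50, np.float64(-1.1)), (60, np.float64(-1.3))] rear [(40, np.float64(-109.9)), (50, np.float64(-109.7)), (60, np.float64(-109.8))] side [(-110, np.float64(64.9)), (-80, np.float64(64.9)), (-60, np.float64(65.2)), (-40, np.float64(64.8)), (-30, np.float64(64.8)), (-20, np.float64(64.8)), (-10, np.float64(64.8))]
 lap front [(-30, np.float64(-0.7)), (0, np.float64(-1.0)), (30, np.float64(-1.0)), (60, np.float64(-1.1)), (80, np.float64(-1.0))] lapside [-57.3  82.1]
```

View pics/w23.png

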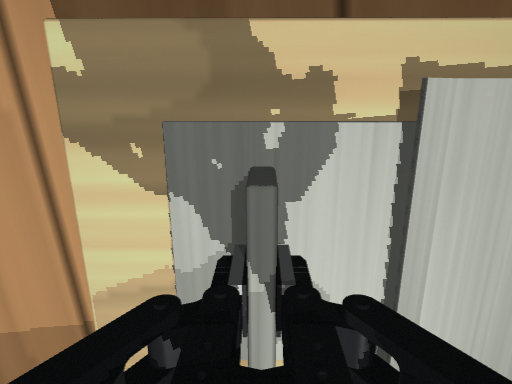

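jog_arm:
  steps:
    - {"grip": 0, "xyz": [0, 0.6, 0], "twist": 0}
    - {"grip": 0, "xyz": [0, 0.6, 0], "twist": 0}
    - {"grip": 0, "xyz": [0, 0.5, 0], "twist": 0}
    - {"grip": 0, "xyz": [0, 0.2, 0], "twist": 0}
    - {"grip": 0, "xyz": [0, 0, 0], "twist": 0}

```text
t: 29.3
position: [0.535, -0.0408, 0.0354]
tool_rot: [0.737, 0.676, -0.001, -0.006]
wrist_force: [-0.2, -1.1, -1.8]
opening: 0.132
```

```bash
python3 - <<'E' 2>/dev/null
from strip import *
rep(); snap('wrist','w24'); flat('w24',umax=-10,umin=-90); strippos('w24',(21.5,28))
s=arm.read_state()['position']*1000; print('edge by TCP',(s[0]-571)*.99635+(s[1]+46.3)*-.0854-10.2+75.3)
E
```

```text
t 29.30 pos [535.  -40.8  35.4] yawY -4.94 tilt [-0.0089  0.007 ] F [-0.18 -1.08 -1.81] M [-0.032  0.027 -0.045] open 11.3mm q [-0.21  0.29  1.94  0.01  0.92 -0.13]
w24 sheet slope u,v [-0.0026  0.0025] 18539 board slope [-0.0006  0.0009] 33560 height at nose over board plane [np.float64(3.36), np.float64(3.5), np.float64(3.6)]
w24 wide [(10, np.float64(-0.9)), (20, np.float64(-0.8)), (30, np.float64(-0.9)), (40, np.float64(-0.9)), (50, np.float64(-0.9)), (60, np.float64(-1.1))] rear [(40, np.float64(-90.4)), (50, np.float64(-90.1)), (60, np.float64(-90.1))] side [(-80, np.float64(64.9)), (-60, np.float64(64.9)), (-40, np.float64(65.3)), (-30, np.float64(64.9)), (-20, np.float64(64.9)), (-10, np.float64(64.9))]
 lap front [(0, np.float64(-0.5)), (30, np.float64(-0.5)), (60, np.float64(-0.4)), (80, np.float64(-0.5))] lapside [-14.8  82.1]
edge by TCP 28.63014141327598
```

jog_arm:
  steps:
    - {"grip": 0, "xyz": [0, 0.1, 0.05], "twist": 0}
    - {"grip": 0, "xyz": [0, -0.05, 0.12], "twist": 0}
    - {"grip": 0, "xyz": [0, -0.1, 0.15], "twist": 0}

```text
t: 29.72
position: [0.5355, -0.0408, 0.0349]
tool_rot: [0.737, 0.676, -0.0, -0.005]
wrist_force: [-1.0, 1.2, 6.2]
opening: 0.127
```

```bash
python3 - <<'E' 2>/dev/null
from strip import *
rep(); snap('wrist','w25'); flat('w25',umax=-10,umin=-85); strippos('w25',(21.5,28)); rep()
E
```

```text
t 29.73 pos [535.5 -40.8  34.9] yawY -4.94 tilt [-0.0076  0.0068] F [-1.01  1.19  6.19] M [ 0.061  0.302 -0.027] open 10.9mm q [-0.21  0.29  1.94  0.01  0.92 -0.13]
w25 sheet slope u,v [-0.0005  0.0011] 17027 board slope [-0.0004  0.0013] 33836 height at nose over board plane [np.float64(3.01), np.float64(3.03), np.float64(3.04)]
w25 wide [(10, np.float64(-0.9)), (20, np.float64(-0.8)), (30, np.float64(-0.7)), (40, np.float64(-0.9)), (50, np.float64(-1.1)), (60, np.float64(-0.8))] rear [(40, np.float64(-89.5)), (50, np.float64(-89.1)), (60, np.float64(-89.3))] side [(-80, np.float64(64.6)), (-60, np.float64(64.9)), (-40, np.float64(65.2)), (-30, np.float64(64.9)), (-20, np.float64(64.8)), (-10, np.float64(64.6))]
 lap front [(0, np.float64(-0.4)), (30, np.float64(-0.4)), (60, np.float64(-0.3)), (80, np.float64(-0.4))] lapside [-14.5  82.3]
t 29.77 pos [535.4 -40.9  34.9] yawY -4.94 tilt [-0.0075  0.0068] F [-2.07 -0.02  4.45] M [ 0.043  0.285 -0.004] open 10.7mm q [-0.21  0.29  1.94  0.01  0.92 -0.13]
```

jog_arm:
  steps:
    - {"grip": 0, "xyz": [0, -0.12, 0.23], "twist": 0}
    - {"grip": 0, "xyz": [0, -0.12, 0.23], "twist": 0}
    - {"grip": 0, "xyz": [0, -0.12, 0.23], "twist": 0}

```text
t: 30.15
position: [0.5356, -0.0409, 0.0349]
tool_rot: [0.737, 0.676, 0.001, -0.003]
wrist_force: [-2.2, 1.0, 9.3]
opening: 0.128
```

```bash
python3 - <<'E' 2>/dev/null
from strip import *
rep(); snap('scene','s26'); rep(); snap('wrist','w26'); flat('w26',umax=-10,umin=-85); strippos('w26',(21.5,28)); rep()
for i in range(3): optics.snapshot('top'); rep()
E
```

```text
t 30.15 pos [535.6 -40.9  34.9] yawY -4.93 tilt [-0.0023  0.0062] F [-2.23  0.98  9.26] M [ 0.235  0.764 -0.024] open 10.9mm q [-0.21  0.29  1.94  0.01  0.91 -0.13]
t 30.20 pos [535.6 -40.9  34.9] yawY -4.93 tilt [-0.0022  0.0062] F [-2.47  1.89  8.85] M [ 0.083  0.74  -0.003] open 10.8mm q [-0.21  0.29  1.94  0.01  0.91 -0.13]
w26 sheet slope u,v [-0.0005  0.0009] 16996 board slope [-0.0007  0.0008] 33876 height at nose over board plane [np.float64(2.99), np.float64(2.98), np.float64(2.97)]
w26 wide [(10, np.float64(-1.0)), (20, np.float64(-1.1)), (30, np.float64(-0.8)), (40, np.float64(-1.0)), (50, np.float64(-1.1)), (60, np.float64(-1.2))] rear [(40, np.float64(-89.4)), (50, np.float64(-89.4)), (60, np.float64(-89.4))] side [(-80, np.float64(64.6)), (-60, np.float64(64.9)), (-40, np.float64(65.3)), (-30, np.float64(64.9)), (-20, np.float64(64.9)), (-10, np.float64(64.5))]
 lap front [(0, np.float64(-0.3)), (30, np.float64(-0.4)), (60, np.float64(-0.4)), (80, np.float64(-0.4))] lapside [-14.6  82.2]
t 30.25 pos [535.5 -40.9  34.9] yawY -4.93 tilt [-0.0023  0.0062] F [-2.42  0.63  8.48] M [0.154 0.77  0.058] open 10.9mm q [-0.21  0.29  1.94  0.01  0.91 -0.13]
t 30.30 pos [535.5 -40.9  34.9] yawY -4.93 tilt [-0.0024  0.0062] F [-2.19  1.22  9.29] M [ 0.137  0.772 -0.007] open 10.6mm q [-0.21  0.29  1.94  0.01  0.91 -0.13]
t 30.35 pos [535.5 -40.9  34.9] yawY -4.93 tilt [-0.0024  0.0062] F [-3.3   0.8   9.29] M [ 0.123  0.744 -0.041] open 10.8mm q [-0.21  0.29  1.94  0.01  0.91 -0.13]
t 30.40 pos [535.5 -40.9  34.9] yawY -4.93 tilt [-0.0024  0.0062] F [-2.71  0.92  9.69] M [ 0.115  0.787 -0.051] open 10.6mm q [-0.21  0.29  1.94  0.01  0.91 -0.13]
```

jog_arm:
  steps:
    - {"grip": 0, "xyz": [0, 0, 0.12], "twist": 0}
    - {"grip": 0, "xyz": [0, -0.03, 0.18], "twist": 0}

```text
t: 30.65
position: [0.5355, -0.0409, 0.0349]
tool_rot: [0.737, 0.676, 0.001, -0.003]
wrist_force: [-5.1, 1.4, 12.6]
opening: 0.129
```

```bash
python3 - <<'E' 2>/dev/null
from strip import *
rep(); optics.snapshot('wrist');rep(); snap('wrist','w27'); flat('w27',umax=-10,umin=-85); strippos('w27',(21.5,28)); rep()
E
```

```text
t 30.65 pos [535.5 -40.9  34.9] yawY -4.92 tilt [-0.0034  0.0062] F [-5.08  1.37 12.59] M [ 0.144  1.061 -0.003] open 11.0mm q [-0.21  0.29  1.94  0.01  0.92 -0.13]
t 30.70 pos [535.5 -40.8  34.9] yawY -4.92 tilt [-0.0034  0.0062] F [-4.93  1.33 10.29] M [0.162 1.02  0.019] open 10.8mm q [-0.21  0.29  1.94  0.01  0.92 -0.13]
w27 sheet slope u,v [-0.0007  0.0014] 17011 board slope [-0.0007  0.0011] 33875 height at nose over board plane [np.float64(3.0), np.float64(3.0), np.float64(3.0)]
w27 wide [(10, np.float64(-0.9)), (20, np.float64(-0.8)), (30, np.float64(-0.8)), (40, np.float64(-1.1)), (50, np.float64(-1.3)), (60, np.float64(-1.0))] rear [(40, np.float64(-89.5)), (50, np.float64(-89.5)), (60, np.float64(-89.3))] side [(-80, np.float64(64.8)), (-60, np.float64(65.0)), (-40, np.float64(65.0)), (-30, np.float64(64.6)), (-20, np.float64(64.5)), (-10, np.float64(64.4))]
 lap front [(0, np.float64(-0.4)), (30, np.float64(-0.2)), (60, np.float64(-0.4)), (80, np.float64(-0.3))] lapside [-14.6  82.2]
t 30.75 pos [535.6 -40.9  34.9] yawY -4.92 tilt [-0.0033  0.0062] F [-5.12  0.83 11.07] M [ 0.157  0.998 -0.033] open 10.8mm q [-0.21  0.29  1.94  0.01  0.92 -0.13]
```

jog_arm:
  steps:
    - {"grip": 0, "xyz": [0, -0.02, 0.15], "twist": 0}
    - {"grip": 0, "xyz": [0, -0.02, 0.15], "twist": 0}

```text
t: 31.0
position: [0.5355, -0.0409, 0.0349]
tool_rot: [0.737, 0.676, 0.001, -0.004]
wrist_force: [-3.7, 0.9, 9.0]
opening: 0.128
```

```bash
python3 - <<'E' 2>/dev/null
from strip import *
rep(); snap('scene','s28'); rep(); snap('wrist','w28'); flat('w28',umax=-10,umin=-85); strippos('w28',(21.5,28)); rep()
snap('top','t28'); rep()
c0=np.array([571,-46.3]); a=np.radians(-4.9); X=np.array([np.cos(a),np.sin(a)]);Y=np.array([-X[1],X[0]])
for fn in ('top0','t28','scene0','s28'):
    p,d,W=load(fn); L=W.reshape(-1,3)*1000; u=(L[:,:2]-c0)@X-10.2; v=(L[:,:2]-c0)@Y-.3; z=L[:,2]; b=(abs(v)<80)&(z<45)&(z>15)
    print(fn,[(k,round(np.median(z[b&(abs(u-k)<4)]),2),(b&(abs(u-k)<4)).sum()) for k in (3,12,30,50,70)])
    m=(np.hypot(L[:,0]-446,L[:,1]-312)>60); 
E
```

```text
t 31.00 pos [535.5 -40.9  34.9] yawY -4.91 tilt [-0.0041  0.0062] F [-3.66  0.91  8.97] M [0.101 0.835 0.002] open 10.9mm q [-0.21  0.29  1.94  0.01  0.92 -0.13]
t 31.05 pos [535.5 -40.9  34.9] yawY -4.91 tilt [-0.0041  0.0062] F [-4.22  0.61  8.87] M [0.047 0.92  0.008] open 11.0mm q [-0.21  0.29  1.94  0.01  0.92 -0.13]
w28 sheet slope u,v [-0.0002  0.001 ] 17008 board slope [-0.0007  0.0006] 33862 height at nose over board plane [np.float64(2.96), np.float64(2.93), np.float64(2.91)]
w28 wide [(10, np.float64(-0.9)), (20, np.float64(-1.0)), (30, np.float64(-0.8)), (40, np.float64(-1.0)), (50, np.float64(-1.2)), (60, np.float64(-1.1))] rear [(40, np.float64(-89.5)), (50, np.float64(-89.5)), (60, np.float64(-89.4))] side [(-80, np.float64(64.6)), (-60, np.float64(64.6)), (-40, np.float64(65.0)), (-30, np.float64(64.9)), (-20, np.float64(64.9)), (-10, np.float64(64.9))]
 lap front [(0, np.float64(-0.4)), (30, np.float64(-0.3)), (60, np.float64(-0.4)), (80, np.float64(-0.3))] lapside [-14.6  82.4]
t 31.10 pos [535.5 -40.9  34.9] yawY -4.91 tilt [-0.0041  0.0062] F [-4.09  0.49  9.82] M
[... 344 characters left out ...]
.64), np.int64(152)), (50, np.float64(29.34), np.int64(150)), (70, np.float64(29.41), np.int64(151))]
t28 [(3, np.float64(nan), np.int64(0)), (12, np.float64(nan), np.int64(0)), (30, np.float64(nan), np.int64(0)), (50, np.float64(29.75), np.int64(84)), (70, np.float64(29.19), np.int64(150))]
scene0 [(3, np.float64(34.25), np.int64(186)), (12, np.float64(31.17), np.int64(218)), (30, np.float64(30.0), np.int64(174)), (50, np.float64(30.02), np.int64(174)), (70, np.float64(30.24), np.int64(176))]
s28 [(3, np.float64(34.15), np.int64(185)), (12, np.float64(31.5), np.int64(206)), (30, np.float64(29.87), np.int64(178)), (50, np.float64(30.3), np.int64(176)), (70, np.float64(30.32), np.int64(179))]
```

View pics/s28.png

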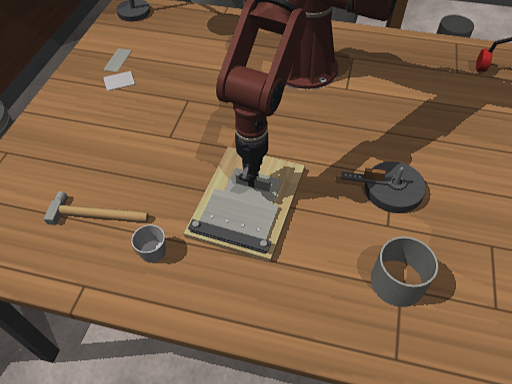

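View pics/w28.png

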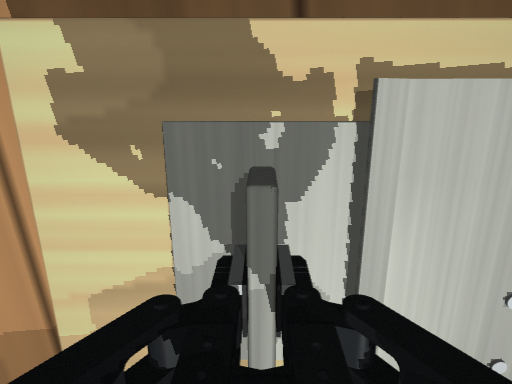

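jog_arm:
  steps:
    - {"grip": 0, "xyz": [0, -0.02, 0.18], "twist": 0}
    - {"grip": 0, "xyz": [0, -0.02, 0.18], "twist": 0}

```text
t: 31.4
position: [0.5355, -0.0409, 0.0349]
tool_rot: [0.737, 0.676, 0.0, -0.004]
wrist_force: [-5.4, 1.0, 11.0]
opening: 0.13
```

```bash
python3 - <<'E' 2>/dev/null
from strip import *
F=[]
for i in range(8): optics.snapshot('wrist'); F.append(arm.read_state()['wrist_force'])
print(np.mean(F,0),np.std(F,0)); rep(); snap('wrist','w29'); flat('w29',umax=-10,umin=-85); strippos('w29',(21.5,28))
E
```

```text
[-4.84659116  0.75306197 11.09852721] [0.49273168 0.29098292 0.30511272]
t 31.80 pos [535.5 -40.9  34.9] yawY -4.91 tilt [-0.0052  0.0063] F [-4.73  0.78 10.9 ] M [ 0.146  0.946 -0.024] open 10.8mm q [-0.21  0.29  1.94  0.01  0.92 -0.13]
w29 sheet slope u,v [-0.0005  0.0008] 17041 board slope [-0.0005  0.0009] 33868 height at nose over board plane [np.float64(3.0), np.float64(3.0), np.float64(3.0)]
w29 wide [(10, np.float64(-0.9)), (20, np.float64(-0.9)), (30, np.float64(-0.9)), (40, np.float64(-1.0)), (50, np.float64(-1.0)), (60, np.float64(-0.8))] rear [(40, np.float64(-89.6)), (50, np.float64(-89.2)), (60, np.float64(-89.4))] side [(-80, np.float64(64.8)), (-60, np.float64(64.9)), (-40, np.float64(65.0)), (-30, np.float64(64.9)), (-20, np.float64(64.5)), (-10, np.float64(64.5))]
 lap front [(0, np.float64(-0.3)), (30, np.float64(-0.4)), (60, np.float64(-0.3)), (80, np.float64(-0.3))] lapside [-14.3  82.2]
```

```bash
python3 - <<'E'
from station import arm
print(arm.finish_job())
E
```

```text
the job is handed in; nothing more can be done
None
```

I hung the gauge by its eye on the tool post and let go. I then tucked the cover strip's wide-flange edge about 30 mm under the lapped sheet. The job was handed in at about 31.8 s with the strip still gripped and pressed on the board.

**Last checks**
- **Tuck:** the edge is about 29.5–30 mm in, centred to about 0.5 mm, and square to within about 0.3°.
- **Strip:** its slope matches the board's, and its top is 3.0 mm above the board everywhere I measured, so it lies flat.
- **Lapped sheet:** its height is the same as at the start within depth noise of about 0.3 mm, so it was not lifted.
- **Press:** the wrist force held steady at 11.1 N. With the strip's own weight added, the board carries roughly 14 N, a little over the 12 N asked.
- **Gauge:** the last scene picture, taken just before hand-in, shows it on the post, lying on the foot.
- **Bystanders:** the hammer, tin and ring look unmoved.

**What went wrong on the way**
- **Tool tilt:** the tool drifted up to about 0.05 rad off vertical. That tipped the strip nose-down, so my first pressed slide jammed. I levelled it by pressing and pulling back.
- **Regrip:** I let go of the strip once on the open board and gripped it again, before any of it was under the sheet.
- **Final slide:** I did it about 1 mm clear of the board, then pressed down.
- **Sideways force:** about 5 N of backward friction force was still on the wrist at hand-in.

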